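# Pile dial carriers and load the purge cabinet

## Task

Pile all the dial carrier plates squarely one on another on the tray's marked rectangle (long sides along the tray), then lay the cover plate squarely on top of the pile, bar up. Then slide the loaded tray fully home into the cabinet, pile still square, and last press the start button right down and let go; leave the bottle, the printing pad and the cup where they stand.

Things in the scene. Friction and masses are not known exactly. Their poses are not given: they have to be found in the camera images.
- cabinet: small fixed purge cabinet: aluminium base plate 10 mm thick, clear side walls and roof. Origin: centre of its mouth, at table level; x points into the cabinet, z up. Mouth 130 mm wide (y) and 125 mm high above the base plate; back stop 115 mm inside the mouth. The base plate reaches 250 mm out in front of the mouth as a loading shelf, 170 mm wide. The roof, with a front beam that carries the start button, tops out 151 mm above the table
- tray_pile (a point): loose flat steel tray on the loading shelf: pan 110 (x) x 120 (y) x 5 mm, no rim, 0.35 kg; loaded it drags with up to 10 N. This point: centre of the pan's top face and of an engraved 68 (x) x 44 (y) mm rectangle, the pile's place. x points from the handle to the leading edge (55 mm from this point), which goes in first. Fully home (leading edge at the back stop) this point is 60 mm inside the mouth
- tray_handle (a point): upright black block on the tray's stem, 36 (x) x 14 (y) x 45 mm high, its foot on the stem level with the pan's top face. This point: its centre, 22.5 mm above the pan's top face and 135 mm from the pile mark towards -x; axes as the tray's. It stays outside the cabinet when the tray is home
- cover_bar (a point): cover plate: aluminium, 76 (x) x 56 (y) x 5 mm, 80 g, with a black grip bar upright on the middle of its top, 26 (x) x 14 (y) x 22 mm high. This point: centre of the bar, 16 mm above the plate's underside; z up out of the plate's top
- start (a joint): round grey push button on the front beam of the cabinet's roof: 0 up, 0.006 m fully down, spring return, about 4 N fully down; pressed counts from 0.004 m
- start_top (a point): centre of the top of that push button (26 mm across, pressed straight down)
- wash_bottle: bystander: white plastic bottle, 66 mm across, 170 mm high; origin at its underside
- pad: bystander: pale blue rubber printing pad on a round wooden base, 64 mm across, 60 mm high; origin at its underside
- cup: bystander: steel cup 72 mm across, 80 mm high; origin at its underside
- plate1_c (a point): dial carrier plate (3 to 5 are present, all alike): aluminium, 64 (x) x 40 (y) x 12 mm, 80 g, two round white dials let flush into each broad face; both faces alike, either may lie up. This point: its centre, mid-thickness; z normal to the broad faces
- plate2_c (a point): dial carrier plate (3 to 5 are present, all alike): aluminium, 64 (x) x 40 (y) x 12 mm, 80 g, two round white dials let flush into each broad face; both faces alike, either may lie up. This point: its centre, mid-thickness; z normal to the broad faces
- plate3_c (a point): dial carrier plate (3 to 5 are present, all alike): aluminium, 64 (x) x 40 (y) x 12 mm, 80 g, two round white dials let flush into each broad face; both faces alike, either may lie up. This point: its centre, mid-thickness; z normal to the broad faces
- plate4_c (a point): dial carrier plate (3 to 5 are present, all alike): aluminium, 64 (x) x 40 (y) x 12 mm, 80 g, two round white dials let flush into each broad face; both faces alike, either may lie up. This point: its centre, mid-thickness; z normal to the broad faces
- plate5_c (a point): dial carrier plate (3 to 5 are present, all alike): aluminium, 64 (x) x 40 (y) x 12 mm, 80 g, two round white dials let flush into each broad face; both faces alike, either may lie up. This point: its centre, mid-thickness; z normal to the broad faces
Things that resemble listed ones, but are neither listed nor needed, are in the scene too. What is shaped like the part that bears plate1_c but green is not meant. What is shaped like the part that bears plate5_c but orange is not meant.

How it is judged:
By the outcome, as a careful person would: the job done as asked, in the order asked, and still so for the second after the job is handed in, with the robot touching nothing.
Of plate1, plate2, plate3, plate4, plate5 only 3 to 5 are there at a start; the rules pass over those that are not, and their reading is None.
At some moment in a run one of plate1, plate2, plate3, plate4, plate5 may be knocked a few centimetres aside while the robot is not near it.
Once in a run the grip may slacken for a moment while it holds something.
It also fails if it takes over 210 s, if anything falls off the work surface, if the arm or the gripper's body presses on something with over 40 N, if the wrist force passes 120 N, or if a joint passes its speed limit or range.

## Robot

A 7-joint arm with a two-finger parallel gripper is mounted at the origin on the work surface. World frame = base frame: x ahead of the robot, y to its left, z up, the work surface at z = 0. Lengths are in m, angles in rad, forces in N, time in s.
With the tool pointing down it reaches from about 0.425 to 0.925 m from the base axis. Payload 6.8 kg.
Tool frame: the origin (TCP) lies midway between the tips of the shut fingers; the grasp point (between the pads) lies 19 mm behind it (bot.pinch_z is the distance from the TCP to the grasp point, in m); x points along the fingers, y is the direction in which the jaws open and shut, and the axes are right-handed (so a half turn about x gives the same grasp; the last joint's range is limited). The gripper opens to 85 mm and grips with 20 to 120 N. Pads are 22 mm wide; open, the fingers measure 114 mm over their backs; the gripper's body (76 mm by 85 mm) begins 54 mm behind the grasp point. The pads swing forward as they close: fully open they stand 13 mm farther back than shut.
Start: joints at [-1.264, 0.477, 0.022, 1.555, -0.011, 1.109, -0.083], TCP at [0.272, 0.618, 0.231] pointing down, gripper open.
Joint ranges: [-2.96, 2.96], [-0.34, 2.1], [-1.41, 1.46], [0.24, 2.44], [-1.37, 4.51], [0.17, 1.92], [-2.96, 2.96]. Speed limits (rad/s): [2.39, 2.39, 3.14, 3.14, 3.14, 3.14, 3.14].

## Interface

Orientations are given as a unit quaternion [w, x, y, z].
In Python, from station import bot gives the robot as it stands. The module is installed in compiled form; this text tells all that it offers.
- The arm moves only by the tool step_arm, never from a script. Its argument "plan" is a list of rows, each a list of 6 numbers: the shift along the tool's x, y, z in units of 40 mm (1.0 is 40 mm), then the turn, a rotation vector about the tool's x, y, z in units of 360 degrees (1.0 is 360 degrees). In form: [[dx, dy, dz, ax, ay, az], ...]. A call has 1 to 8 rows; each row shifts and turns the commanded pose from where the row before left it, along the tool's axes as they then stand; what a row does not reach is not made up. A row lasts 1/8 s, in which the tool goes at most 62.5 mm and 10.7 degrees, less where a joint would pass 70% of its speed; a pose out of reach is approached as far as the arm can. A call with a number of a shift or a turn outside -1 to 1 is refused whole. A call with a gripper value outside its range is refused whole. "fingers" is the closure, from -1 (fully open) to 1 (shut), set as the call begins (left out, the last holds). The fingers move at their own pace and stop on an object; "force" is the grip in N (left out, the last holds). Time passes only in rows, so rows that do not move let the fingers close. It gives the time, the measured TCP pose, the force and the opening at its end, in the units of the state.
- bot.get_obs(): the state, without advancing time (a new reading comes with each control period).
- bot.read_camera(name): name is "side" or "top" or "wrist"; returns (picture, depth): 400x640x3 uint8, red, green, blue; 400x640 float32, m along the optical axis (not along the pixel's ray), 0 where there is no reading.
- bot.camera_model(name): a dict with "mtx" (3x3 intrinsics, pixels), "k1" (the pictures are not rectified: a ray, as slopes to the right and down, at radius r is drawn at 1 + k1 r^2 times it, then the intrinsics apply), "origin" and "rotation" of the camera in the world; the wrist camera has in their place "T_tool_cam" (4x4, takes a point from camera to tool coordinates, whose origin is the TCP and whose axes are the tool frame's). Camera axes: x right, y up, looking along -z (the intrinsics and any distortion apply to the point x, -y, -z); pixel columns grow to the right and rows downward; lengths in m; the calibration is good to about 2 mm. A picture is of the moment at which its call begins: read the wrist's pose just before it. camera_model takes no time and is no camera call.
- bot.hand_in(): hands the job in, once; it reports no verdict.
The state is a dict: "t": time; "q": joint angles; "joint_vel": joint speeds; "joint_torque": joint torques, N m; "eef_pos": TCP position; "tool_rot": TCP orientation; "contact_force": force on the tool from outside, world axes, zero at the start; "torque": the same for the moment, N m; "gripper_width": opening from 0.0 (shut) to 1.0 (fully open).
Only numpy, scipy, OpenCV 4.12 (cv2) and the standard library are available. Lean on these libraries where they do the work, as an engineer would, in place of code of your own. Each camera call takes 0.05 s, during which the arm holds its last target.

## Working session

There is one attempt and no reset: what is moved stays moved. The work goes in short steps, Python scripts to look and compute and a tool call to move; the robot and the scene stay as the last step left them, time stands still between calls to the robot, and variables do not carry over. Pictures are saved under pics/ and viewed, and the job is handed in when it is done.

Besides the shell and the picture viewer there is one more tool, called after "Request:" in YAML: its name, and indented under it one key for each argument. step_arm: Moves the arm, as the interface text tells. Shifts and turns lie within -1 to 1; 1 stands for 40 mm of shift or 360 degrees of turn. Its arguments: {"type":"object","properties":{"plan":{"type":"array"},"fingers":{"type":"number"},"force":{"type":"number"}},"required":["plan"]}

```bash
ls; mkdir -p pics; cat > h.py <<'E'
import numpy as np, cv2
from station import bot
from scipy.spatial.transform import Rotation as R
def snap(n,fn=None):
    o=bot.get_obs(); im,d=bot.read_camera(n); 
    if fn: cv2.imwrite('pics/'+fn+'.png',im[:,:,::-1])
    np.savez('last_'+n+'.npz',im=im,d=d,p=o['eef_pos'],q=o['tool_rot'])
    return im,d,o
def load(n):
    z=np.load('last_'+n+'.npz'); return z['im'],z['d'],z['p'],z['q']
def rot(q): return R.from_quat([q[1],q[2],q[3],q[0]])
def campose(n,p=None,q=None):
    m=bot.camera_model(n)
    if 'T_tool_cam' in m:
        T=np.array(m['T_tool_cam']); Rt=rot(q).as_matrix()
        return m,Rt@T[:3,:3],Rt@T[:3,3]+p
    r=np.array(m['rotation']); 
    return m,r,np.array(m['origin'])
def ray(n,u,v,p=None,q=None):
    m,r,o=campose(n,p,q); K=np.array(m['mtx'])
    x=np.array([[[u,v]]],float)
    # distortion 1+k1 r^2
    xy=cv2.undistortPoints(x,K,np.array([m['k1'],0,0,0.]))[0,0]
    return o, r@np.array([xy[0],-xy[1],-1.])
def at_z(n,u,v,z,p=None,q=None):
    o,d=ray(n,u,v,p,q); return o+d*(z-o[2])/d[2]
def at_d(n,u,v,dep,p=None,q=None):
    o,d=ray(n,u,v,p,q); return o+d*dep
def cloud(n,d,p=None,q=None):
    m,r,o=campose(n,p,q); K=np.array(m['mtx'])
    vv,uu=np.mgrid[0:400,0:640]
    xy=cv2.undistortPoints(np.stack([uu,vv],-1).reshape(-1,1,2).astype(float),K,np.array([m['k1'],0,0,0.]))[:,0]
    dirs=np.c_[xy[:,0],-xy[:,1],-np.ones(len(xy))]
    P=o+(dirs*d.reshape(-1,1))@r.T
    P[d.reshape(-1)==0]=np.nan
    return P.reshape(400,640,3)
def proj(n,X,p=None,q=None):
    m,r,o=campose(n,p,q); K=np.array(m['mtx'])
    c=(np.asarray(X)-o)@r; x=c[...,0]/-c[...,2]; y=-c[...,1]/-c[...,2]
    s=1+m['k1']*(x*x+y*y)
    return np.stack([K[0,0]*x*s+K[0,2],K[1,1]*y*s+K[1,2]],-1)
E
python3 - <<'E'
from h import *
for n in ['top','side','wrist']: 
    snap(n,n+'0'); print(n,bot.camera_model(n))
print(bot.get_obs(),bot.pinch_z)
E
```

```text
pics
top {'mtx': array([[386.48827792,   0.        , 313.99430495],
       [  0.        , 386.48827792, 199.17796218],
       [  0.        ,   0.        ,   1.        ]]), 'k1': 0.026438055202280767, 'origin': array([0.44233253, 0.03909108, 1.01804844]), 'rotation': array([-0.69506369, -0.05803149,  0.05373003,  0.71458512])}
side {'mtx': array([[386.34006304,   0.        , 324.45384399],
       [  0.        , 386.34006304, 197.06161371],
       [  0.        ,   0.        ,   1.        ]]), 'k1': -0.05482052249470506, 'origin': array([ 0.28382842, -0.92963143,  0.78621777]), 'rotation': array([ 0.87124059,  0.46477455, -0.06454918, -0.14407588])}
wrist {'mtx': array([[277.63073828,   0.        , 315.98367495],
       [  0.        , 277.63073828, 200.07738339],
       [  0.        ,   0.        ,   1.        ]]), 'k1': -0.04783294870194088, 'T_tool_cam': array([[ 1.26500977e-03,  2.76156653e-01, -9.61111805e-01,
        -1.42652376e-01],
       [ 9.99999198e-01, -2.85962357e-04,  1.23402745e-03,
        -1.81813512e-04],
       [ 6.59430943e-05, -9.61112595e-01, -2.76156794e-01,
        -7.01135902e-02],
       [ 0.00000000e+00,  0.00000000e+00,  0.00000000e+00,
         1.00000000e+00]])}
{'t': 0.15, 'q': array([-1.26414182,  0.47760229,  0.02237602,  1.55618235, -0.01149661,
        1.10930943, -0.08307366]), 'joint_vel': array([ 0.00070156, -0.00045295,  0.0014836 , -0.00313663, -0.00156649,
       -0.00152167,  0.00163021]), 'joint_torque': array([ 1.91572588e-03, -5.96922863e+01,  1.60969276e+00, -2.81486249e+01,
        1.26400575e-02,  6.52696181e-03,  6.45202590e-05]), 'eef_pos': array([0.2718461 , 0.61735845, 0.23057269]), 'tool_rot': array([ 0.69189679,  0.14510061,  0.69201882, -0.14606366]), 'contact_force': array([ 0.34504416, -0.09387067,  0.66201284]), 'torque': array([ 0.0712597 ,  0.04393289, -0.0059435 ]), 'gripper_width': 1.0004541156756284} 0.0187
```

```bash
sed -i "s/r=np.array(m\['rotation'\]); /r=rot(m['rotation']).as_matrix()/" h.py; python3 - <<'E'
import numpy as np
from h import *
print(rot(bot.get_obs()['tool_rot']).as_matrix().round(3))
print(campose('top')[1].round(3))
E
```

```text
[[-0.     0.403  0.915]
 [-0.001  0.915 -0.403]
 [-1.    -0.001  0.   ]]
[[-0.027  0.987 -0.158]
 [-1.    -0.028 -0.004]
 [-0.008  0.157  0.987]]
```

View pics/top0.png

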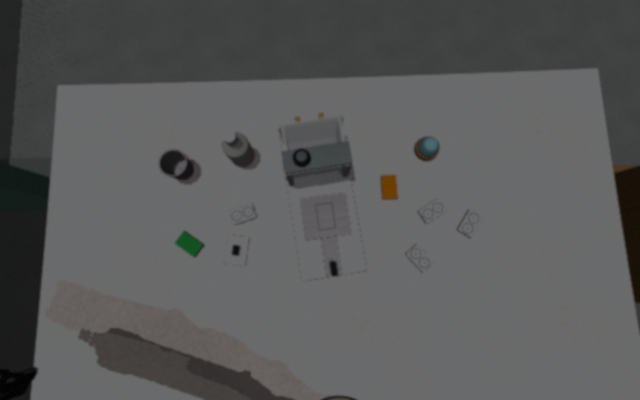

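View pics/side0.png

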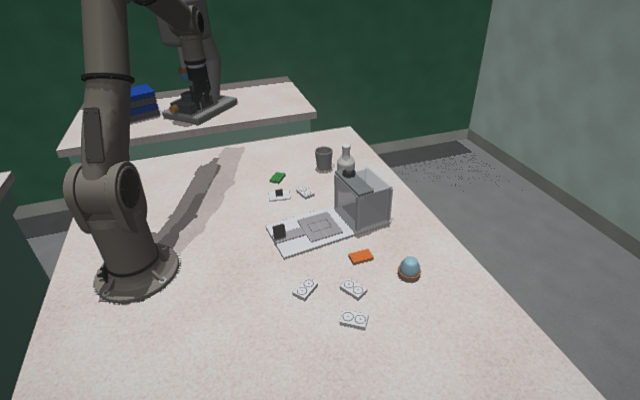

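View pics/wrist0.png

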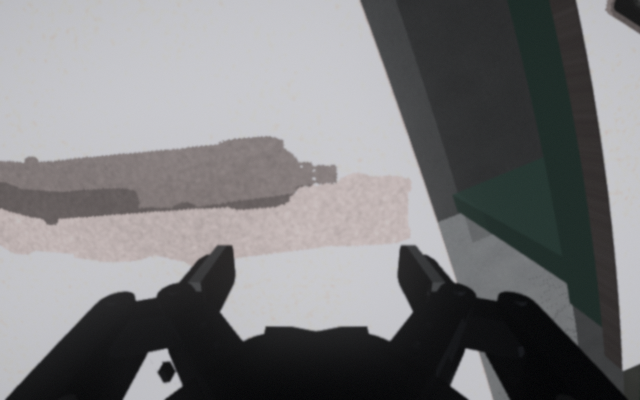

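```bash
python3 - <<'E'
from h import *
im,d,p,q=load('top')
c=im[90:300,150:350]; c=np.clip(c.astype(float)*1.4,0,255).astype('uint8'); cv2.imwrite('pics/t1.png',cv2.resize(c[:,:,::-1],None,fx=2.8,fy=2.8,interpolation=cv2.INTER_CUBIC))
c=im[100:290,350:520]; c=np.clip(c.astype(float)*1.4,0,255).astype('uint8');cv2.imwrite('pics/t2.png',cv2.resize(c[:,:,::-1],None,fx=3,fy=3,interpolation=cv2.INTER_CUBIC))
im,d,p,q=load('side')
c=im[130:340,240:440];cv2.imwrite('pics/s1.png',cv2.resize(c[:,:,::-1],None,fx=2.8,fy=2.8,interpolation=cv2.INTER_CUBIC))
E
```

```text
(no output)
```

View pics/t1.png

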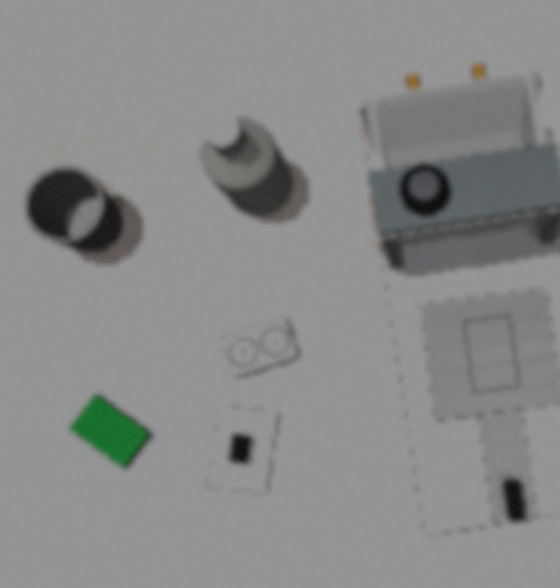

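View pics/t2.png

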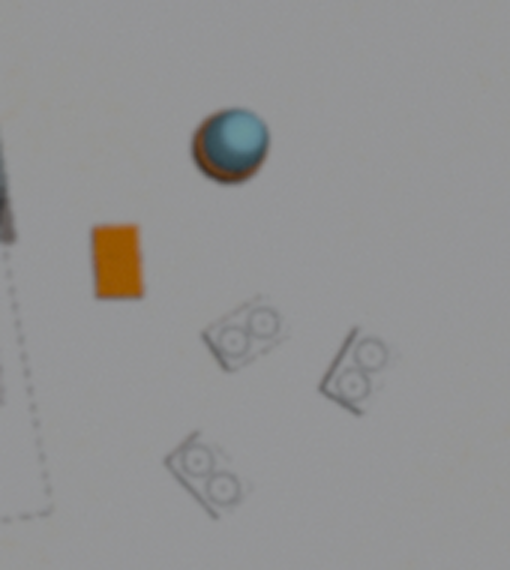

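View pics/s1.png

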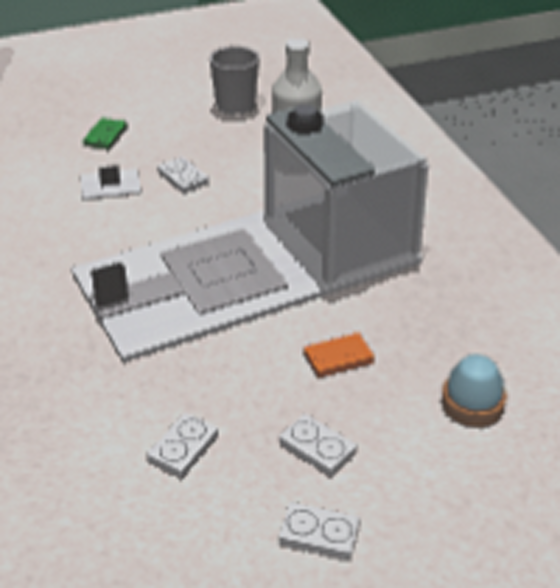

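```bash
python3 - <<'E'
from h import *
im,d,p,q=load('top')
P=cloud('top',d)
def f1(x,y): return 150+x/2.8-.32,90+y/2.8-.32
def f2(x,y): return 350+x/3-.33,100+y/3-.33
for nm,a,b in [('A',f1(242,352),f1(275,342)),('B',f2(233,342),f2(263,322)),('C',f2(353,386),f2(371,355)),('D',f2(197,461),f2(223,488))]:
    X=at_z('top',*a,.012);Y=at_z('top',*b,.012)
    v=Y-X; c=[int(round((a[0]+b[0])/2)),int(round((a[1]+b[1])/2))]
    print(nm,((X+Y)/2).round(4),np.degrees(np.arctan2(v[1],v[0])).round(1),np.linalg.norm(v).round(4),P[c[1],c[0]].round(4))
for nm,u,v,z in [('cover',*f1(241,449),.027),('handle',*f1(514,500),.06),('button',*f1(426,188),.155),('green',*f1(110,431),.012),('orange',*f2(118,262),.012)]:
    print(nm,at_z('top',u,v,z).round(4),P[int(round(v)),int(round(u))].round(4))
rc=[f1(464,320),f1(512,315),f1(520,388),f1(472,393)]
Z=[at_z('top',*c,.015) for c in rc]; print(np.array(Z).round(4),np.mean(Z,0).round(4))
x=(Z[0]+Z[1])/2-(Z[2]+Z[3])/2; print('trayyaw',np.degrees(np.arctan2(x[1],x[0])))
for u,v in [(345,235),(300,250)]: print(P[v,u])
print('shelf corners',[at_z('top',*f1(*c),.01).round(4) for c in [(428,534),(386,278)]], at_z('top',*f2(48,514),.01).round(4))
E
```

```text
A [0.57   0.2328 0.012 ] -74.5 0.032 [0.569  0.2329 0.0115]
B [ 0.5647 -0.265   0.012 ] -58.3 0.032 [ 0.5652 -0.2633  0.0149]
C [ 0.5286 -0.3601  0.012 ] -34.0 0.0318 [ 0.529  -0.3592  0.0122]
D [ 0.4432 -0.2234  0.012 ] -138.7 0.031 [ 0.4427 -0.2248  0.0097]
cover [0.4752 0.2455 0.027 ] [0.4752 0.2446 0.0284]
handle [0.4235 0.0005 0.06  ] [0.4241 0.0011 0.0594]
button [0.6796 0.0678 0.155 ] [0.6745 0.0669 0.1718]
green [0.4957 0.3696 0.012 ] [0.4946 0.3685 0.015 ]
orange [ 0.6299 -0.156   0.012 ] [ 0.63   -0.1561  0.0113]
[[ 0.5896  0.0397  0.015 ]
 [ 0.5931 -0.0054  0.015 ]
 [ 0.5245 -0.0104  0.015 ]
 [ 0.5211  0.0342  0.015 ]] [0.5571 0.0145 0.015 ]
trayyaw 4.401583620054035
[ 0.50652635 -0.03481224  0.01232823]
[0.47119566 0.08282462 0.01027327]
shelf corners [array([0.3942, 0.078 , 0.01  ]), array([0.6327, 0.1125, 0.01  ])] [ 0.4134 -0.0841  0.01  ]
```

```bash
cat >> h.py <<'E'
def psi(q):
    z=rot(q).as_matrix()[:,2]; return np.degrees(np.arctan2(z[1],z[0]))
def go(x,y,z,ps=None):
    o=bot.get_obs(); M=rot(o['tool_rot']).as_matrix(); d=M.T@(np.array([x,y,z])-o['eef_pos'])/.04
    s='t %.2f pos %s psi %.2f w %.3f | shift units %s'%(o['t'],o['eef_pos'].round(4),psi(o['tool_rot']),o['gripper_width'],d.round(3))
    if ps is not None:
        a=(ps-psi(o['tool_rot'])+180)%360-180
        s+=' turn ax total %.4f (deg %.1f) rows>=%d'%(-a/360,a,np.ceil(abs(a)/10))
        z2=np.radians(ps); zt=np.array([np.cos(z2),np.sin(z2),0]); xt=np.array([0,0,-1.]); yt=np.cross(zt,xt)
        w=np.array([x,y,z])-o['eef_pos']
        s+=' | if turned first: %s'%(np.array([w@xt,w@yt,w@zt])/.04).round(3)
    print(s)
E
python3 - <<'E'
from h import *
go(.56,.233+.0,.15,-74.5)
E
```

```text
t 0.15 pos [0.2718 0.6174 0.2306] psi -23.76 w 1.000 | shift units [ 2.024 -5.889 10.465] turn ax total 0.1409 (deg -50.7) rows>=6 | if turned first: [ 2.014  4.374 11.185]
```

Request:
step_arm:
  plan:
    - [0.1, -0.5, 0.88, 0, 0, 0]
    - [0.1, -0.5, 0.88, 0, 0, 0]
    - [0.1, -0.5, 0.88, 0, 0, 0]
    - [0.1, -0.5, 0.88, 0, 0, 0]
    - [0.1, -0.5, 0.88, 0, 0, 0]
    - [0.1, -0.5, 0.88, 0, 0, 0]
    - [0.1, -0.5, 0.88, 0, 0, 0]
    - [0.1, -0.5, 0.88, 0, 0, 0]
  fingers: -1
  force: 40

```text
t: 1.15
eef_pos: [0.4658, 0.3566, 0.199]
tool_rot: [0.692, 0.145, 0.692, -0.146]
contact_force: [0.5, 0.3, -1.5]
gripper_width: 1.001
```

Request:
step_arm:
  plan:
    - [0.1, -0.47, 0.85, 0, 0, 0]
    - [0.1, -0.47, 0.85, 0, 0, 0]
    - [0.1, -0.47, 0.85, 0, 0, 0]
    - [0.1, -0.48, 0.85, 0, 0, 0]
    - [0, 0, 0, 0.028, 0, 0]
    - [0, 0, 0, 0.028, 0, 0]
    - [0, 0, 0, 0.028, 0, 0]
    - [0, 0, 0, 0.028, 0, 0]

```text
t: 2.15
eef_pos: [0.559, 0.2338, 0.183]
tool_rot: [0.598, 0.377, 0.598, -0.377]
contact_force: [-0.6, -0.7, -0.3]
gripper_width: 0.998
```

Request:
step_arm:
  plan:
    - [0, 0, 0, 0.029, 0, 0]
    - [0, 0, 0, 0, 0, 0]
  fingers: 0

```text
t: 2.4
eef_pos: [0.559, 0.2339, 0.183]
tool_rot: [0.563, 0.427, 0.563, -0.428]
contact_force: [-0.1, -1.1, -0.1]
gripper_width: 0.605
```

```bash
python3 - <<'E'
from h import *
go(.57,.233,.15,-74.5); snap('wrist','w1')
E
```

```text
t 2.40 pos [0.559  0.2339 0.183 ] psi -74.42 w 0.605 | shift units [0.824 0.26  0.096] turn ax total 0.0002 (deg -0.1) rows>=1 | if turned first: [0.825 0.259 0.096]
```

View pics/w1.png

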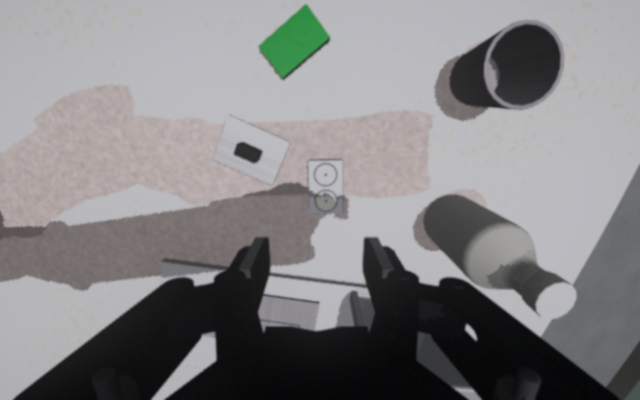

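```bash
cat >> h.py <<'E'
def plate(n,a,b,z=.012):
    im,d,p,q=load(n); X=at_z(n,*a,z,p,q);Y=at_z(n,*b,z,p,q); v=Y-X
    print('plate c',((X+Y)/2).round(4),'yaw %.1f'%np.degrees(np.arctan2(v[1],v[0])),'len %.4f'%np.linalg.norm(v))
def crop(n,fn,u0,v0,u1,v1,f,g=1.0):
    im=load(n)[0]; c=np.clip(im[v0:v1,u0:u1].astype(float)*g,0,255).astype('uint8')
    cv2.imwrite('pics/'+fn+'.png',cv2.resize(c[:,:,::-1],None,fx=f,fy=f,interpolation=cv2.INTER_CUBIC))
E
python3 - <<'E'
from h import *
crop('wrist','w1c',200,100,400,250,4)
plate('wrist',(325,175),(326,201))
im,d,p,q=load('wrist'); P=cloud('wrist',d,p,q); print(P[188,325],d[245,260],d[245,372])
M=rot(q).as_matrix()
for c in [(245,258),(240,262),(245,375),(240,370)]: print((M.T@(P[c]-p)).round(4))
E
```

```text
plate c [0.5708 0.2309 0.012 ] yaw -71.7 len 0.0311
[0.57019199 0.23090428 0.01207346] 0.136065 0.13572617
[-0.0177 -0.0289 -0.0108]
[nan nan nan]
[-0.0175  0.0288 -0.0108]
[-0.013   0.0272 -0.0114]
```

View pics/w1c.png

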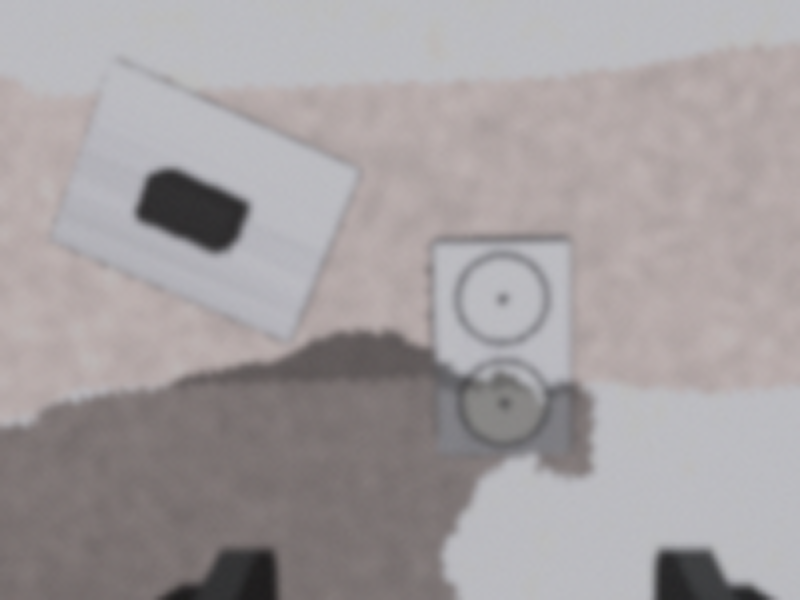

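```bash
python3 - <<'E'
from h import *
plate('wrist',(325.4,174.4),(325.9,200.4))
go(.5708,.231,.03,-73.5)
E
```

```text
plate c [0.5708 0.2316 0.012 ] yaw -72.8 len 0.0310
t 2.45 pos [0.559  0.2339 0.1831] psi -74.30 w 0.515 | shift units [3.827 0.265 0.149] turn ax total -0.0022 (deg 0.8) rows>=1 | if turned first: [3.827 0.261 0.154]
```

Request:
step_arm:
  plan:
    - [0.5, 0.26, 0.14, -0.002, 0, 0]
    - [0.7, 0, 0, 0, 0, 0]
    - [0.7, 0, 0, 0, 0, 0]
    - [0.7, 0, 0, 0, 0, 0]
    - [0.6, 0, 0, 0, 0, 0]
    - [0.4, 0, 0, 0, 0, 0]
    - [0, 0, 0, 0, 0, 0]
  fingers: -0.25

```text
t: 3.32
eef_pos: [0.5701, 0.2309, 0.0383]
tool_rot: [0.565, 0.424, 0.566, -0.425]
contact_force: [0.5, 0.0, 0.7]
gripper_width: 0.623
```

```bash
python3 - <<'E'
from h import *
go(.5708,.2312,.03,-73.5); snap('wrist','w2')
E
```

```text
t 3.33 pos [0.5701 0.2309 0.0383] psi -73.73 w 0.623 | shift units [ 0.207  0.02  -0.002] turn ax total -0.0006 (deg 0.2) rows>=1 | if turned first: [ 0.207  0.02  -0.002]
```

View pics/w2.png

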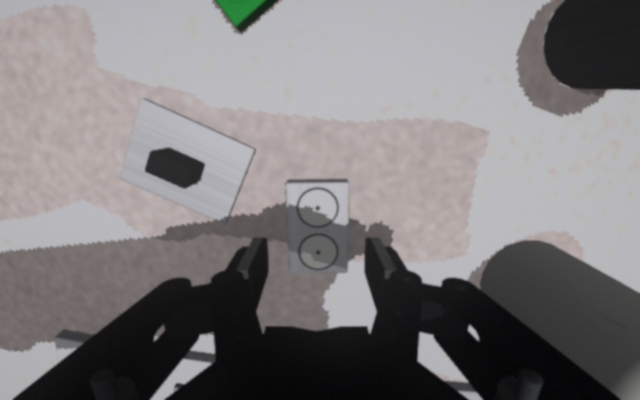

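```bash
python3 - <<'E'
from h import *
plate('wrist',(318,208),(318,252))
im,d,p,q=load('wrist'); print(proj('wrist',p,p,q), proj('wrist',[p[0],p[1],.012],p,q))
E
```

```text
plate c [0.5708 0.2316 0.012 ] yaw -73.6 len 0.0310
[316.5589148  249.11745999] [316.577195   231.20842783]
```

Request:
step_arm:
  plan:
    - [0.4, 0.02, 0, 0, 0, 0]
    - [0.3, 0, 0, 0, 0, 0]
    - [0.1, 0, 0, 0, 0, 0]
    - [0, 0, 0, 0, 0, 0]

```text
t: 3.88
eef_pos: [0.5713, 0.2313, 0.0069]
tool_rot: [0.565, 0.424, 0.566, -0.425]
contact_force: [-0.7, 0.0, 0.7]
gripper_width: 0.629
```

Request:
step_arm:
  plan:
    - [0.07, 0, 0, 0, 0, 0]
    - [0.05, 0, 0, 0, 0, 0]
    - [0, 0, 0, 0, 0, 0]

```text
t: 4.25
eef_pos: [0.5715, 0.2314, 0.0025]
tool_rot: [0.565, 0.425, 0.565, -0.425]
contact_force: [-1.0, -0.2, 0.1]
gripper_width: 0.63
```

Request:
step_arm:
  plan:
    - [0.04, 0, 0, 0, 0, 0]
    - [0, 0, 0, 0, 0, 0]

```text
t: 4.5
eef_pos: [0.5715, 0.2314, 0.0008]
tool_rot: [0.565, 0.425, 0.565, -0.425]
contact_force: [1.3, -0.1, 0.2]
gripper_width: 0.625
```

Request:
step_arm:
  plan:
    - [0, 0, 0, 0, 0, 0]
    - [0, 0, 0, 0, 0, 0]
    - [0, 0, 0, 0, 0, 0]
    - [0, 0, 0, 0, 0, 0]
  fingers: 1
  force: 40

```text
t: 5.0
eef_pos: [0.5718, 0.2315, 0.0011]
tool_rot: [0.566, 0.425, 0.565, -0.424]
contact_force: [0.3, 0.3, 3.5]
gripper_width: 0.46
```

```bash
python3 - <<'E'
from h import *
go(.5708,.2312,.03,-73.5); snap('wrist','w3'); crop('wrist','w3c',220,160,420,340,4,1.5)
E
```

```text
t 5.00 pos [0.5718 0.2315 0.0011] psi -73.81 w 0.460 | shift units [-0.721 -0.027  0.001] turn ax total -0.0009 (deg 0.3) rows>=1 | if turned first: [-0.721 -0.027  0.001]
```

View pics/w3c.png

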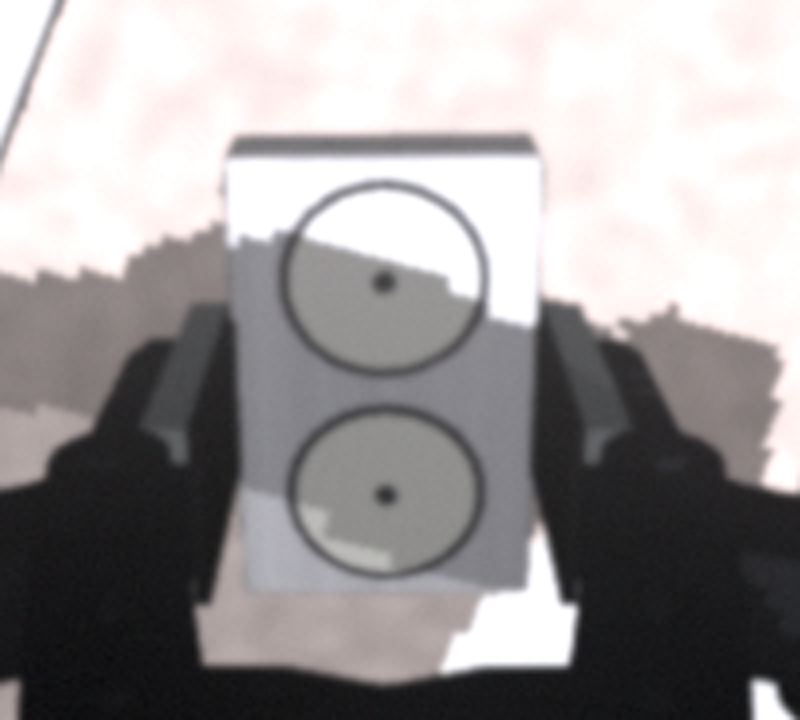

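```bash
cat >> h.py <<'E'
def inhand(a,b,z):
    im,d,p,q=load('wrist'); X=at_z('wrist',*a,z,p,q);Y=at_z('wrist',*b,z,p,q); M=rot(q).as_matrix()
    c=M.T@((X+Y)/2-p); v=M.T@(Y-X); print('inhand y,z mm',(c*1000).round(2),'ang',np.degrees(np.arctan2(v[1],v[2])).round(2),'len',np.linalg.norm(v).round(4))
E
python3 - <<'E'
from h import *
inhand((315.6,230.4),(316.1,283.4),.012)
E
```

```text
inhand y,z mm [-10.85  -0.39  -0.31] ang 0.47 len 0.031
```

Request:
step_arm:
  plan:
    - [-0.3, 0, 0, 0, 0, 0]
    - [-0.8, 0, 0, 0, 0, 0]
    - [-0.9, 0, 0, 0, 0, 0]
    - [-0.9, 0, 0, 0, 0, 0]
    - [0, 0, 0, 0, 0, 0]

```text
t: 5.68
eef_pos: [0.5733, 0.2321, 0.1203]
tool_rot: [0.566, 0.426, 0.565, -0.423]
contact_force: [-0.8, -0.2, -1.0]
gripper_width: 0.457
```

```bash
python3 - <<'E'
from h import *
go(.5,.06,.12,6); snap('wrist','w4')
E
```

```text
t 5.67 pos [0.5733 0.2321 0.1203] psi -73.82 w 0.457 | shift units [-0.013 -2.96   3.622] turn ax total -0.2217 (deg 79.8) rows>=8 | if turned first: [ 0.008 -4.088 -2.273]
```

View pics/w4.png

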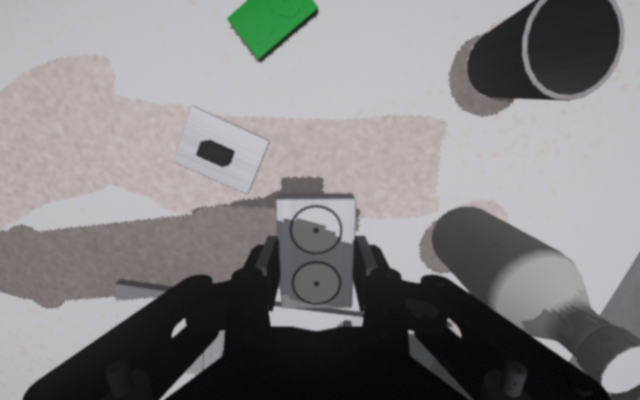

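Request:
step_arm:
  plan:
    - [0, 0, 0, -0.0277, 0, 0]
    - [0, 0, 0, -0.0277, 0, 0]
    - [0, 0, 0, -0.0277, 0, 0]
    - [0, 0, 0, -0.0277, 0, 0]
    - [0, 0, 0, -0.0277, 0, 0]
    - [0, 0, 0, -0.0277, 0, 0]
    - [0, 0, 0, -0.0277, 0, 0]
    - [0, 0, 0, -0.0277, 0, 0]

```text
t: 6.72
eef_pos: [0.5703, 0.231, 0.1153]
tool_rot: [0.705, -0.039, 0.707, 0.039]
contact_force: [-0.1, 0.1, -1.1]
gripper_width: 0.455
```

```bash
python3 - <<'E'
from h import *
go(.545,.10,.12,6)
E
```

```text
t 6.72 pos [0.5703 0.231  0.1153] psi 6.30 w 0.455 | shift units [-0.111 -3.185 -0.989] turn ax total 0.0008 (deg -0.3) rows>=1 | if turned first: [-0.117 -3.19  -0.971]
```

Request:
step_arm:
  plan:
    - [-0.1, -0.6, -0.2, 0, 0, 0]
    - [0, -0.7, -0.2, 0, 0, 0]
    - [0, -0.7, -0.2, 0, 0, 0]
    - [0, -0.7, -0.2, 0, 0, 0]
    - [0, -0.48, -0.18, 0, 0, 0]
    - [0, 0, 0, 0, 0, 0]
    - [0, 0, 0, 0, 0, 0]

```text
t: 7.6
eef_pos: [0.5459, 0.102, 0.1209]
tool_rot: [0.706, -0.037, 0.706, 0.037]
contact_force: [0.1, -0.4, -0.9]
gripper_width: 0.454
```

```bash
python3 - <<'E'
from h import *
go(.545,.10,.12,6); snap('wrist','w5'); 
E
```

```text
t 7.60 pos [0.5459 0.102  0.1209] psi 6.00 w 0.454 | shift units [ 0.024 -0.048 -0.027] turn ax total 0.0000 (deg -0.0) rows>=1 | if turned first: [ 0.024 -0.048 -0.027]
```

View pics/w5.png

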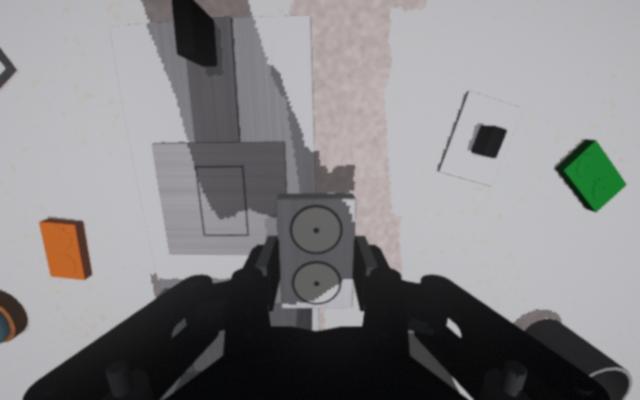

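```bash
python3 - <<'E'
from h import *
crop('wrist','w5c',100,0,320,300,2.6,1.3); crop('wrist','w5d',140,130,300,270,5,1.3)
E
```

```text
(no output)
```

View pics/w5d.png

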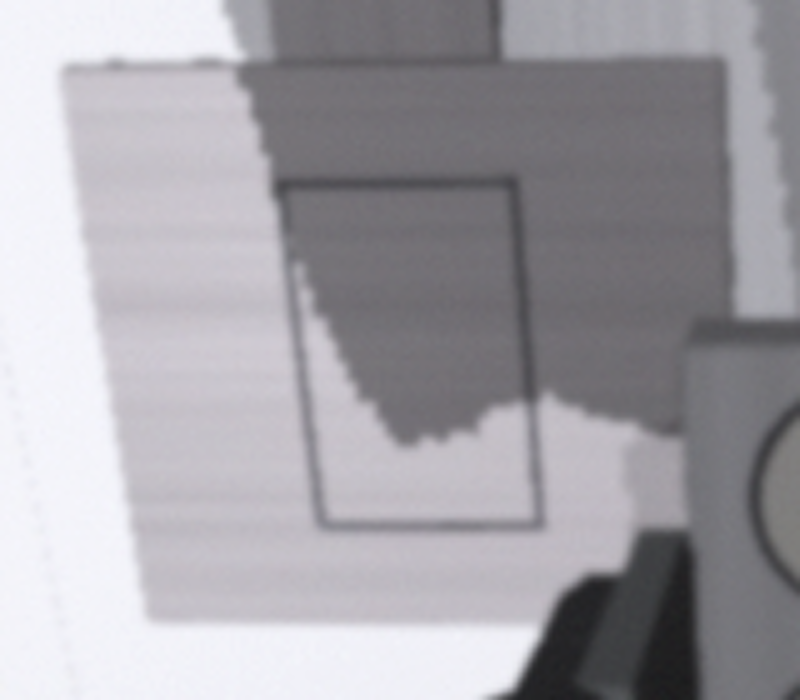

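View pics/w5c.png

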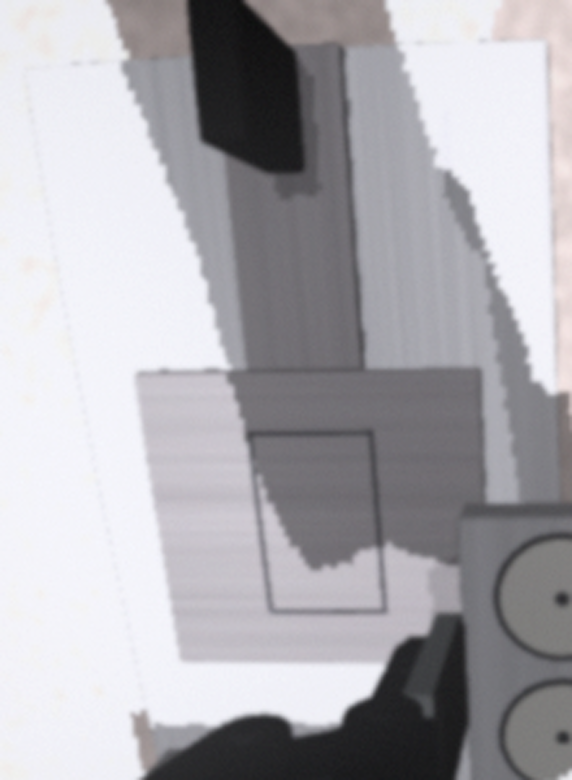

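```bash
python3 - <<'E'
from h import *
im,d,p,q=load('wrist'); P=cloud('wrist',d,p,q)
f=lambda x,y:(140+x/5-.4,130+y/5-.4)
g=lambda x,y:(100+x/2.6-.3,y/2.6-.3)
Z=[at_z('wrist',*f(*c),.015,p,q) for c in [(281,183),(517,180),(543,525),(323,525)]]
print(np.array(Z).round(4)); c=np.mean(Z,0); x=(Z[2]+Z[3]-Z[0]-Z[1]); y=Z[1]+Z[2]-Z[0]-Z[3]
print(c.round(4),'yaw',np.degrees(np.arctan2(x[1],x[0])),np.degrees(np.arctan2(-y[0],y[1])),np.linalg.norm(x)/2,np.linalg.norm(y)/2)
W=[at_z('wrist',*f(*c),.015,p,q) for c in [(63,66),(724,60),(148,622)]]
e=W[1]-W[0];x=W[2]-W[0]; print('pan',np.array(W).round(4),np.degrees(np.arctan2(-e[0],e[1])),np.linalg.norm(e),np.degrees(np.arctan2(x[1],x[0])),np.linalg.norm(x))
print('z tray', np.nanmedian(P[165:185,200:220,2]), P[215,175])
S=[at_z('wrist',*g(*c),.010,p,q) for c in [(28,70),(547,42),(555,390)]]
e=S[1]-S[0];x=S[2]-S[1]; print('shelf',np.array(S).round(4),np.degrees(np.arctan2(-e[0],e[1])),np.linalg.norm(e),np.degrees(np.arctan2(x[1],x[0])))
E
```

```text
[[ 0.5266 -0.0102  0.015 ]
 [ 0.5217  0.0329  0.015 ]
 [ 0.5885  0.0401  0.015 ]
 [ 0.5932 -0.0029  0.015 ]]
[0.5575 0.015  0.015 ] yaw 6.184037650948145 6.372158284008701 0.06713490018308395 0.043284899471874805
pan [[ 0.5092 -0.0497  0.015 ]
 [ 0.4966  0.0686  0.015 ]
 [ 0.6184 -0.0388  0.015 ]] 6.09597081170809 0.11896246347869152 5.733291968532061 0.10969382707316977
z tray 0.015259424016753453 [ 0.57605131 -0.03119798  0.01472571]
shelf [[ 0.4155 -0.0859  0.01  ]
 [ 0.3939  0.0809  0.01  ]
 [ 0.5015  0.0945  0.01  ]] 7.375983635579518 0.16820769500893168 7.185084481234413
```

```bash
python3 - <<'E'
from h import *
go(.5577,.0153,.03,6.2)
E
```

```text
t 7.65 pos [0.5459 0.1024 0.1209] psi 6.05 w 0.454 | shift units [ 2.271 -2.198  0.062] turn ax total -0.0004 (deg 0.1) rows>=1 | if turned first: [ 2.273 -2.196  0.057]
```

Request:
step_arm:
  plan:
    - [0, -0.6, 0.06, -0.0004, 0, 0]
    - [0.2, -0.6, 0, 0, 0, 0]
    - [0.4, -0.6, 0, 0, 0, 0]
    - [0.5, -0.4, 0, 0, 0, 0]
    - [0.5, 0, 0, 0, 0, 0]
    - [0.5, 0, 0, 0, 0, 0]
    - [0.17, 0, 0, 0, 0, 0]
    - [0, 0, 0, 0, 0, 0]

```text
t: 8.65
eef_pos: [0.5576, 0.0144, 0.0299]
tool_rot: [0.706, -0.038, 0.706, 0.038]
contact_force: [-0.2, -0.7, 0.2]
gripper_width: 0.453
```

```bash
python3 - <<'E'
from h import *
go(.5577,.0153,.017,6.2)
E
```

```text
t 8.65 pos [0.5576 0.0144 0.0299] psi 6.17 w 0.453 | shift units [0.323 0.022 0.006] turn ax total -0.0001 (deg 0.0) rows>=1 | if turned first: [0.323 0.022 0.006]
```

Request:
step_arm:
  plan:
    - [0.15, 0.02, 0, 0, 0, 0]
    - [0.1, 0, 0, 0, 0, 0]
    - [0.05, 0, 0, 0, 0, 0]
    - [0.03, 0, 0, 0, 0, 0]
    - [0, 0, 0, 0, 0, 0]
    - [0, 0, 0, 0, 0, 0]

```text
t: 9.4
eef_pos: [0.5575, 0.0144, 0.017]
tool_rot: [0.706, -0.038, 0.706, 0.038]
contact_force: [0.0, 0.2, -0.9]
gripper_width: 0.456
```

Request:
step_arm:
  plan:
    - [0.02, 0.02, 0, 0, 0, 0]
    - [0.02, 0, 0, 0, 0, 0]
    - [0, 0, 0, 0, 0, 0]
    - [0, 0, 0, 0, 0, 0]

```text
t: 9.9
eef_pos: [0.5574, 0.0152, 0.0161]
tool_rot: [0.706, -0.038, 0.706, 0.038]
contact_force: [-2.6, -0.3, 7.1]
gripper_width: 0.454
```

Contact (7 N). Release to moderate opening, then lift.

Request:
step_arm:
  plan:
    - [0, 0, 0, 0, 0, 0]
    - [0, 0, 0, 0, 0, 0]
    - [-0.1, 0, 0, 0, 0, 0]
    - [-0.4, 0, 0, 0, 0, 0]
    - [-0.6, 0, 0, 0, 0, 0]
    - [-0.6, 0, 0, 0, 0, 0]
    - [-0.6, 0, 0, 0, 0, 0]
    - [-0.6, 0, 0, 0, 0, 0]
  fingers: -0.3

```text
t: 10.9
eef_pos: [0.5575, 0.0152, 0.1333]
tool_rot: [0.707, -0.038, 0.706, 0.038]
contact_force: [-0.0, -0.3, 0.1]
gripper_width: 0.647
```

```bash
python3 - <<'E'
from h import *
go(.5577,.0153,.017,6.2);snap('wrist','w6');crop('wrist','w6c',220,130,420,330,4,1.3); snap('top','t6')
E
```

```text
t 10.90 pos [0.5575 0.0152 0.1333] psi 6.11 w 0.647 | shift units [2.907e+00 2.000e-03 3.000e-03] turn ax total -0.0003 (deg 0.1) rows>=1 | if turned first: [2.907e+00 2.000e-03 6.000e-03]
```

View pics/w6c.png

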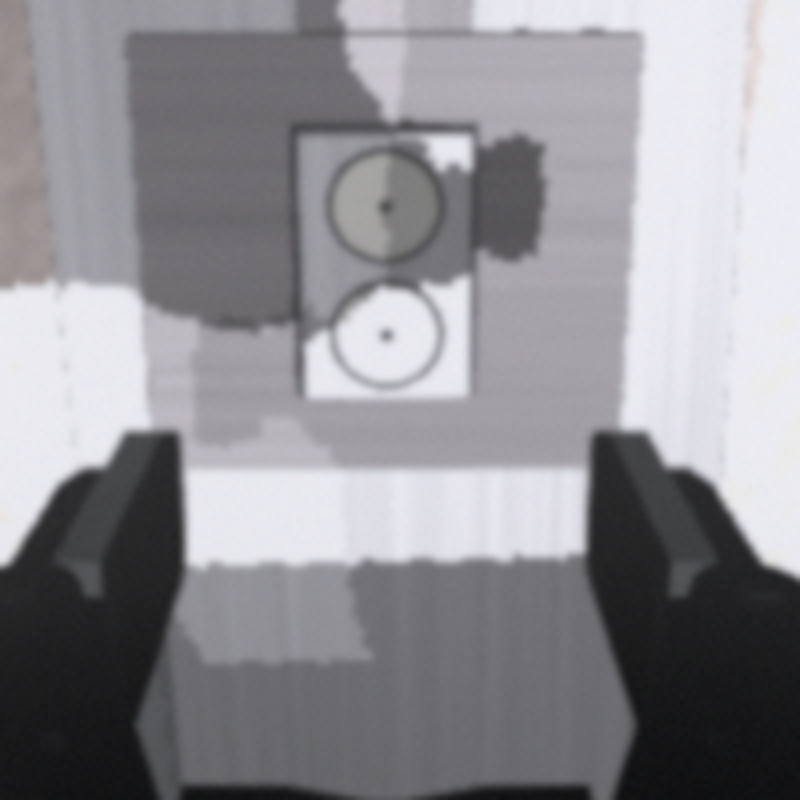

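View pics/t6.png

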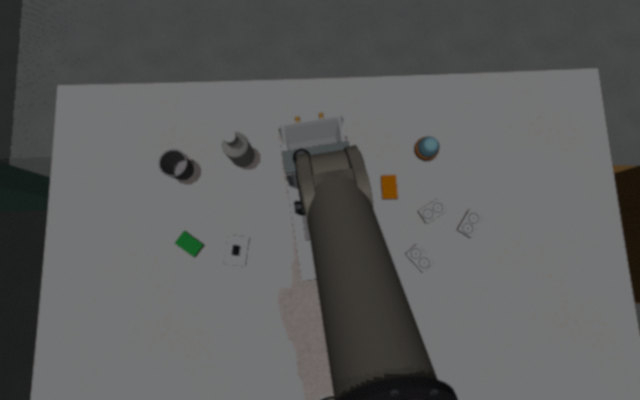

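```bash
python3 - <<'E'
from h import *
plate('wrist',(316.1,181.4),(316.4,213.4),.027)
im,d,p,q=load('wrist'); f=lambda x,y:(220+x/4-.4,130+y/4-.4)
W=[at_z('wrist',*f(*c),.015,p,q) for c in [(127,35),(642,35)]]
m=(W[0]+W[1])/2; e=W[1]-W[0]; a=np.arctan2(-e[0],e[1]); print(np.degrees(a),m+.055*np.array([np.cos(a),np.sin(a),0]))
print(np.array([at_z('wrist',*f(*c),.027,p,q) for c in [(294,130),(475,130),(468,398),(305,398)]]).mean(0))
go(.4432+.0,-.2234,.15,-138.7)
E
```

```text
plate c [0.5564 0.0149 0.027 ] yaw 6.6 len 0.0309
6.106592540097567 [0.55796673 0.01455435 0.015     ]
[0.55558085 0.0145699  0.027     ]
t 11.00 pos [0.5594 0.0154 0.1349] psi 6.10 w 0.647 | shift units [-0.4   -5.627 -3.521] turn ax total 0.4022 (deg -144.8) rows>=15 | if turned first: [-0.377  2.567  6.122]
```

```bash
python3 - <<'E'
from h import *
print(bot.get_obs()['q'].round(3)); go(.56,-.26,.17,-58.3)
E
```

```text
[-0.144  0.399  0.006  1.929 -0.003  0.808  1.541]
t 11.00 pos [0.5594 0.0154 0.1349] psi 6.10 w 0.647 | shift units [-0.883 -6.847 -0.712] turn ax total 0.1789 (deg -64.4) rows>=7 | if turned first: [-0.877 -3.605  5.865]
```

Request:
step_arm:
  plan:
    - [-0.3, -0.85, -0.1, 0, 0, 0]
    - [-0.3, -0.85, -0.1, 0, 0, 0]
    - [-0.3, -0.85, -0.1, 0, 0, 0]
    - [0, -0.85, -0.1, 0, 0, 0]
    - [0, -0.85, -0.1, 0, 0, 0]
    - [0, -0.85, -0.1, 0, 0, 0]
    - [0, -0.85, -0.1, 0, 0, 0]
    - [0, -0.85, 0, 0, 0, 0]

```text
t: 12.0
eef_pos: [0.5578, -0.2593, 0.167]
tool_rot: [0.706, -0.038, 0.706, 0.038]
contact_force: [-0.2, -0.0, 0.1]
gripper_width: 0.649
```

Request:
step_arm:
  plan:
    - [0, 0, 0, 0.0256, 0, 0]
    - [0, 0, 0, 0.0256, 0, 0]
    - [0, 0, 0, 0.0256, 0, 0]
    - [0, 0, 0, 0.0256, 0, 0]
    - [0, 0, 0, 0.0256, 0, 0]
    - [0, 0, 0, 0.0256, 0, 0]
    - [0, 0, 0, 0.0256, 0, 0]
    - [0, 0, 0, 0, 0, 0]

```text
t: 13.0
eef_pos: [0.5582, -0.2579, 0.167]
tool_rot: [0.617, 0.344, 0.618, -0.345]
contact_force: [-0.2, -0.3, 0.4]
gripper_width: 0.649
```

```bash
python3 - <<'E'
from h import *
go(.565,-.264,.15,-58.3);snap('wrist','w7')
E
```

```text
t 13.00 pos [ 0.5582 -0.2579  0.167 ] psi -58.30 w 0.649 | shift units [0.424 0.066 0.219] turn ax total -0.0000 (deg 0.0) rows>=1 | if turned first: [0.424 0.065 0.219]
```

View pics/w7.png

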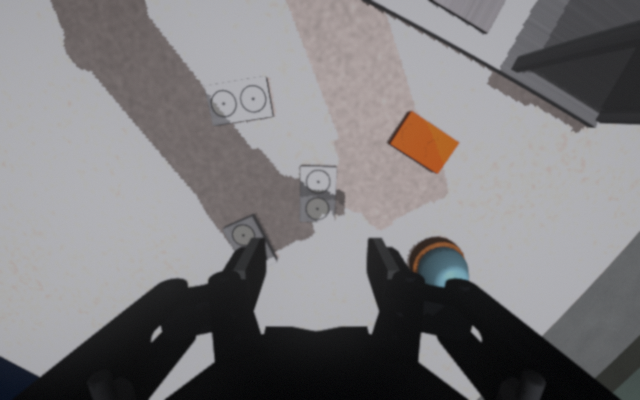

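```bash
python3 - <<'E'
from h import *
plate('wrist',(318,181.5),(317.5,209)); crop('wrist','w7c',280,140,360,240,6,1.3)
go(.565,-.264,.03,-58.3)
E
```

```text
plate c [ 0.5648 -0.266   0.012 ] yaw -59.2 len 0.0316
t 13.05 pos [ 0.5582 -0.258   0.167 ] psi -58.20 w 0.648 | shift units [3.426 0.066 0.218] turn ax total 0.0003 (deg -0.1) rows>=1 | if turned first: [3.426 0.064 0.217]
```

View pics/w7c.png

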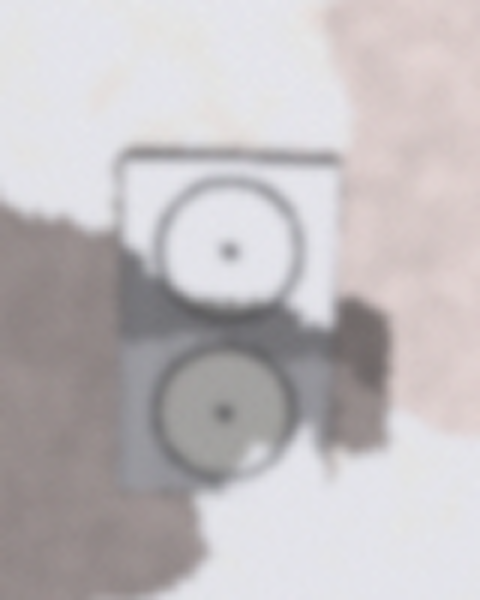

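```bash
python3 - <<'E'
from h import *
plate('wrist',(317.9,181.6),(317.1,208.3))
go(.565,-.266,.003,-59.7)
E
```

```text
plate c [ 0.5644 -0.2658  0.012 ] yaw -59.9 len 0.0307
t 13.05 pos [ 0.5582 -0.258   0.167 ] psi -58.20 w 0.648 | shift units [4.101 0.04  0.261] turn ax total 0.0042 (deg -1.5) rows>=1 | if turned first: [4.101 0.044 0.259]
```

Request:
step_arm:
  plan:
    - [0.5, 0.04, 0.26, 0.0042, 0, 0]
    - [0.8, 0, 0, 0, 0, 0]
    - [0.8, 0, 0, 0, 0, 0]
    - [0.8, 0, 0, 0, 0, 0]
    - [0.7, 0, 0, 0, 0, 0]
    - [0.3, 0, 0, 0, 0, 0]
    - [0.13, 0, 0, 0, 0, 0]
    - [0, 0, 0, 0, 0, 0]

```text
t: 14.05
eef_pos: [0.5657, -0.2665, 0.0067]
tool_rot: [0.613, 0.353, 0.612, -0.353]
contact_force: [1.0, 0.3, 0.1]
gripper_width: 0.644
```

```bash
python3 - <<'E'
from h import *
go(.5645,-.266,.003,-59.7);snap('wrist','w8');crop('wrist','w8c',220,160,420,340,4,1.5)
E
```

```text
t 14.05 pos [ 0.5657 -0.2665  0.0067] psi -59.88 w 0.644 | shift units [ 0.091 -0.019 -0.025] turn ax total -0.0005 (deg 0.2) rows>=1 | if turned first: [ 0.091 -0.019 -0.025]
```

View pics/w8c.png

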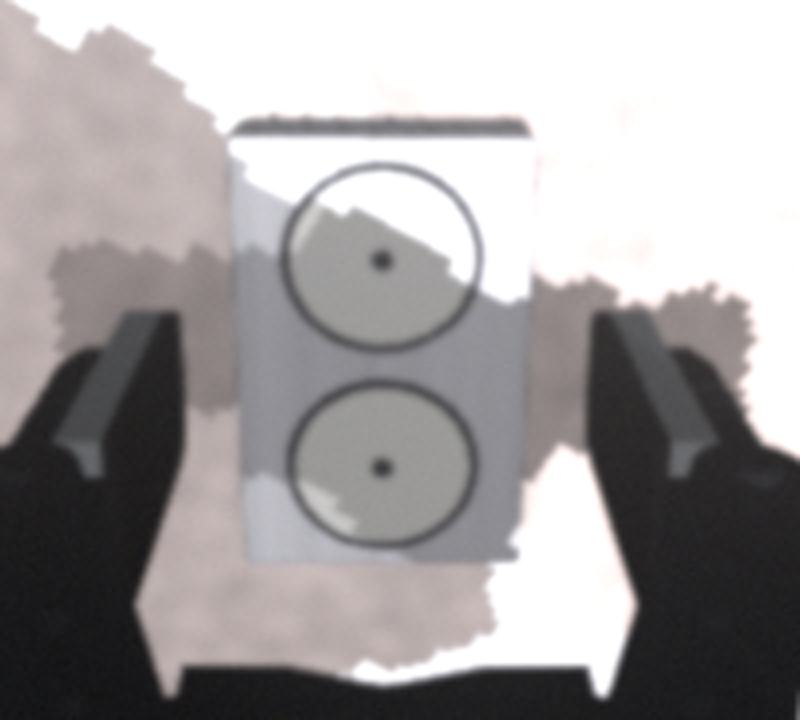

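Well centred. Lower a bit and close.

Request:
step_arm:
  plan:
    - [0.09, 0, 0, 0, 0, 0]
    - [0.0, 0, 0, 0, 0, 0]

```text
t: 14.35
eef_pos: [0.5653, -0.2662, 0.0027]
tool_rot: [0.613, 0.353, 0.613, -0.353]
contact_force: [0.1, -1.3, -0.4]
gripper_width: 0.648
```

Request:
step_arm:
  plan:
    - [0, 0, 0, 0, 0, 0]
    - [0, 0, 0, 0, 0, 0]
    - [0, 0, 0, 0, 0, 0]
    - [0, 0, 0, 0, 0, 0]
  fingers: 1

```text
t: 14.85
eef_pos: [0.5656, -0.2664, 0.003]
tool_rot: [0.613, 0.353, 0.612, -0.353]
contact_force: [-0.8, 0.9, 5.6]
gripper_width: 0.45
```

```bash
python3 - <<'E'
from h import *
go(.5577,.0153,.15,6.2);snap('wrist','w9');crop('wrist','w9c',220,160,420,340,4,1.5)
E
```

```text
t 14.85 pos [ 0.5656 -0.2664  0.003 ] psi -59.92 w 0.450 | shift units [-3.677  3.362 -6.191] turn ax total -0.1837 (deg 66.1) rows>=7 | if turned first: [-3.676  7.023  0.564]
```

View pics/w9c.png

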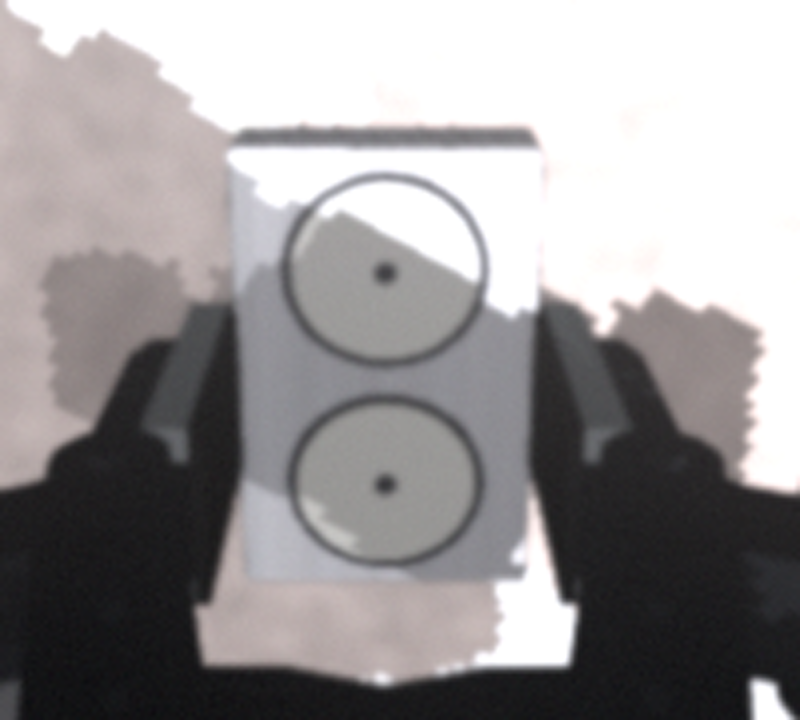

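```bash
python3 - <<'E'
from h import *
inhand((316,227.9),(316.1,280.6),.012)
E
```

```text
inhand y,z mm [-9.03 -0.32 -1.01] ang 0.1 len 0.0311
```

Request:
step_arm:
  plan:
    - [-0.3, 0, 0, 0, 0, 0]
    - [-0.8, 0, 0, 0, 0, 0]
    - [-0.9, 0, 0, 0, 0, 0]
    - [-0.9, 0, 0, 0, 0, 0]
    - [0, 0, 0, -0.027, 0, 0]
    - [0, 0, 0, -0.027, 0, 0]
    - [0, 0, 0, -0.027, 0, 0]
    - [0, 0, 0, -0.027, 0, 0]

```text
t: 15.9
eef_pos: [0.5649, -0.2663, 0.1188]
tool_rot: [0.695, 0.127, 0.696, -0.127]
contact_force: [0.8, -1.3, -0.4]
gripper_width: 0.453
```

Request:
step_arm:
  plan:
    - [0, 0, 0, -0.027, 0, 0]
    - [0, 0, 0, -0.027, 0, 0]
    - [0, 0, 0, -0.0217, 0, 0]
    - [0, 0.6, 0, 0, 0, 0]
    - [0, 0.8, 0, 0, 0, 0]
    - [0, 0.8, 0, 0, 0, 0]
    - [0, 0.8, 0, 0, 0, 0]
    - [0, 0, 0, 0, 0, 0]

```text
t: 16.9
eef_pos: [0.5521, -0.1438, 0.1187]
tool_rot: [0.706, -0.039, 0.706, 0.04]
contact_force: [0.2, -0.5, -1.0]
gripper_width: 0.454
```

```bash
python3 - <<'E'
from h import *
go(.5577,.0153,.1,6.2);snap('wrist','w10')
E
```

```text
t 16.90 pos [ 0.5521 -0.1438  0.1187] psi 6.48 w 0.454 | shift units [0.474 3.935 0.589] turn ax total 0.0008 (deg -0.3) rows>=1 | if turned first: [0.469 3.938 0.569]
```

View pics/w10.png

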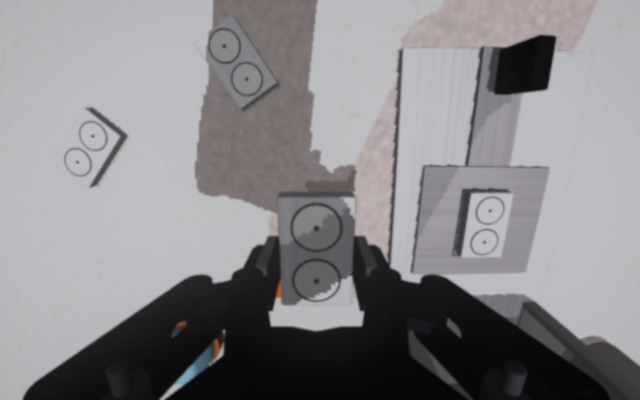

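```bash
python3 - <<'E'
from h import *
plate('wrist',(490,210.5),(484,242.5),.027)
go(.558,.0153,.05,6.2)
E
```

```text
plate c [0.5567 0.0151 0.027 ] yaw 6.3 len 0.0315
t 16.95 pos [ 0.5521 -0.146   0.1188] psi 6.34 w 0.450 | shift units [1.72  3.991 0.591] turn ax total 0.0004 (deg -0.1) rows>=1 | if turned first: [1.72  3.993 0.581]
```

Request:
step_arm:
  plan:
    - [0, 0.6, 0.09, 0.0004, 0, 0]
    - [0, 0.8, 0.1, 0, 0, 0]
    - [0, 0.8, 0.1, 0, 0, 0]
    - [0, 0.8, 0.1, 0, 0, 0]
    - [0.2, 0.6, 0.1, 0, 0, 0]
    - [0.4, 0.39, 0.09, 0, 0, 0]
    - [0.6, 0, 0, 0, 0, 0]
    - [0.5, 0, 0, 0, 0, 0]

```text
t: 17.95
eef_pos: [0.5581, 0.013, 0.049]
tool_rot: [0.706, -0.037, 0.706, 0.037]
contact_force: [-0.5, 0.4, 0.7]
gripper_width: 0.455
```

Request:
step_arm:
  plan:
    - [0, 0, 0, 0, 0, 0]
    - [0, 0, 0, 0, 0, 0]

```text
t: 18.2
eef_pos: [0.5588, 0.0134, 0.0507]
tool_rot: [0.706, -0.037, 0.706, 0.037]
contact_force: [-0.2, -0.6, 0.5]
gripper_width: 0.451
```

```bash
python3 - <<'E'
from h import *
go(.558,.0153,.032,6.2)
E
```

```text
t 18.20 pos [0.5588 0.0134 0.0507] psi 6.01 w 0.451 | shift units [ 0.469  0.05  -0.014] turn ax total -0.0005 (deg 0.2) rows>=1 | if turned first: [ 0.469  0.05  -0.014]
```

Request:
step_arm:
  plan:
    - [0.1, 0.05, -0.015, -0.0005, 0, 0]
    - [0.15, 0, 0, 0, 0, 0]
    - [0.13, 0, 0, 0, 0, 0]
    - [0.07, 0, 0, 0, 0, 0]
    - [0, 0, 0, 0, 0, 0]
    - [0, 0, 0, 0, 0, 0]

```text
t: 18.95
eef_pos: [0.5576, 0.0161, 0.0326]
tool_rot: [0.706, -0.039, 0.706, 0.039]
contact_force: [-0.1, 0.2, -1.2]
gripper_width: 0.451
```

```bash
python3 - <<'E'
from h import *
go(.558,.0153,.03,6.2)
E
```

```text
t 18.95 pos [0.5576 0.0161 0.0326] psi 6.26 w 0.451 | shift units [ 0.064 -0.021  0.007] turn ax total 0.0002 (deg -0.1) rows>=1 | if turned first: [ 0.064 -0.021  0.007]
```

Request:
step_arm:
  plan:
    - [0.03, -0.02, 0.007, 0, 0, 0]
    - [0.02, 0, 0, 0, 0, 0]
    - [0.02, 0, 0, 0, 0, 0]
    - [0, 0, 0, 0, 0, 0]
    - [0, 0, 0, 0, 0, 0]

```text
t: 19.58
eef_pos: [0.558, 0.0153, 0.0299]
tool_rot: [0.706, -0.039, 0.706, 0.039]
contact_force: [-1.2, -0.5, 4.7]
gripper_width: 0.456
```

```bash
python3 - <<'E'
from h import *
go(.558,.0153,.03,6.2)
print(bot.get_obs()['contact_force'])
E
```

```text
t 19.57 pos [0.558  0.0153 0.0299] psi 6.25 w 0.456 | shift units [-0.001 -0.001  0.001] turn ax total 0.0001 (deg -0.1) rows>=1 | if turned first: [-0.001 -0.001  0.001]
[-1.16466134 -0.50435979  4.72212664]
```

Contact as expected. Release and lift.

Request:
step_arm:
  plan:
    - [0, 0, 0, 0, 0, 0]
    - [0, 0, 0, 0, 0, 0]
    - [-0.1, 0, 0, 0, 0, 0]
    - [-0.4, 0, 0, 0, 0, 0]
    - [-0.6, 0, 0, 0, 0, 0]
    - [-0.7, 0, 0, 0, 0, 0]
    - [-0.7, 0, 0, 0, 0, 0]
    - [0, 0, 0, 0, 0, 0]
  fingers: -0.3

```text
t: 20.58
eef_pos: [0.5599, 0.0155, 0.133]
tool_rot: [0.708, -0.038, 0.704, 0.039]
contact_force: [-0.2, -0.2, 0.8]
gripper_width: 0.65
```

```bash
python3 - <<'E'
from h import *
go(.5286,-.3601,.17,-34);snap('wrist','w11');crop('wrist','w11c',220,130,420,330,4,1.3)
E
```

```text
t 20.57 pos [0.5599 0.0155 0.133 ] psi 6.25 w 0.650 | shift units [-0.937 -9.25  -1.794] turn ax total 0.1118 (deg -40.2) rows>=5 | if turned first: [-0.926 -8.222  4.603]
```

View pics/w11c.png

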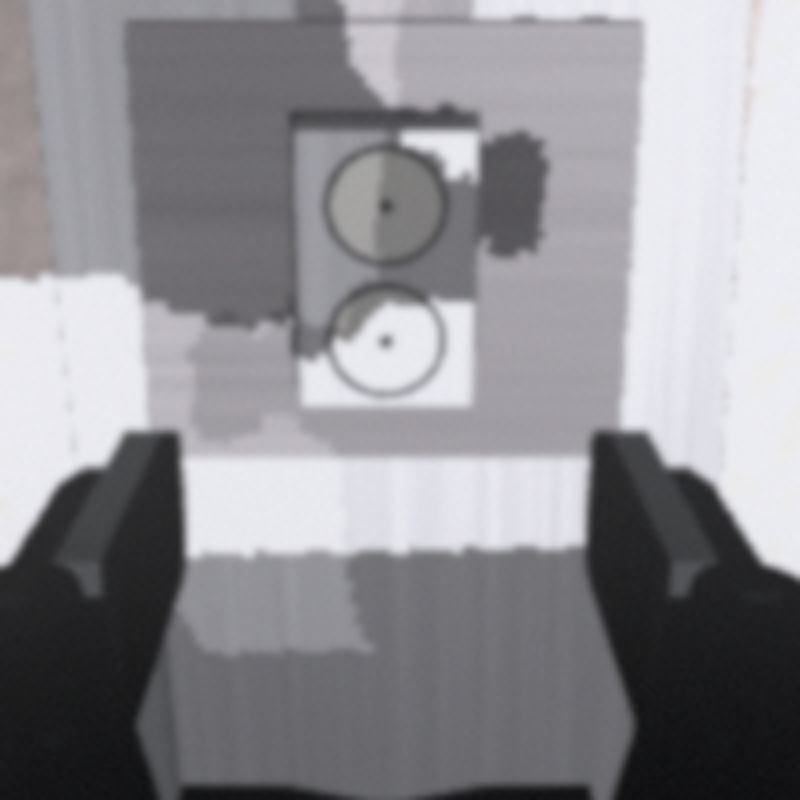

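```bash
python3 - <<'E'
from h import *
plate('wrist',(316.1,181.1),(316.1,214.9),.039)
E
```

```text
plate c [0.5565 0.0149 0.039 ] yaw 6.3 len 0.0311
```

Request:
step_arm:
  plan:
    - [-0.3, -0.9, -0.2, 0, 0, 0]
    - [-0.3, -0.9, -0.2, 0, 0, 0]
    - [-0.3, -0.9, -0.2, 0, 0, 0]
    - [0, -0.9, -0.2, 0, 0, 0]
    - [0, -0.9, -0.2, 0, 0, 0]
    - [0, -0.9, -0.2, 0, 0, 0]
    - [0, -0.9, -0.2, 0, 0, 0]
    - [0, -0.9, -0.2, 0, 0, 0]

```text
t: 21.62
eef_pos: [0.5248, -0.2787, 0.1648]
tool_rot: [0.705, -0.038, 0.707, 0.039]
contact_force: [-0.4, -0.8, 0.3]
gripper_width: 0.651
```

Request:
step_arm:
  plan:
    - [0, -0.9, -0.2, 0, 0, 0]
    - [0, -0.9, 0, 0, 0, 0]
    - [0, -0.2, 0, 0.0223, 0, 0]
    - [0, 0, 0, 0.0223, 0, 0]
    - [0, 0, 0, 0.0223, 0, 0]
    - [0, 0, 0, 0.0223, 0, 0]
    - [0, 0, 0, 0.0223, 0, 0]
    - [0, 0, 0, 0, 0, 0]

```text
t: 22.62
eef_pos: [0.526, -0.3578, 0.1648]
tool_rot: [0.676, 0.206, 0.677, -0.206]
contact_force: [0.9, -0.2, 0.8]
gripper_width: 0.654
```

```bash
python3 - <<'E'
from h import *
go(.5286,-.3601,.15,-34);snap('wrist','w12')
E
```

```text
t 22.62 pos [ 0.526  -0.3578  0.1648] psi -33.80 w 0.654 | shift units [ 0.369 -0.01   0.086] turn ax total 0.0006 (deg -0.2) rows>=1 | if turned first: [ 0.369 -0.01   0.086]
```

View pics/w12.png

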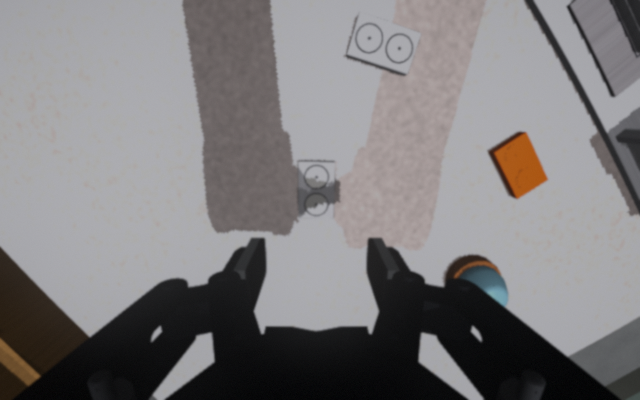

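```bash
python3 - <<'E'
from h import *
crop('wrist','w12c',280,140,360,240,6,1.3)
E
```

```text
(no output)
```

View pics/w12c.png

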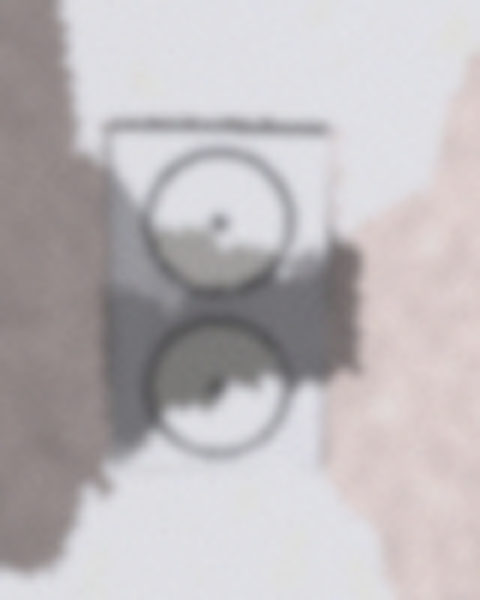

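```bash
python3 - <<'E'
from h import *
plate('wrist',(280+221/6-.4,140+222/6-.4),(280+218/6-.4,140+387/6-.4))
go(.5288,-.36,.003,-34)
E
```

```text
plate c [ 0.5288 -0.3603  0.012 ] yaw -34.8 len 0.0311
t 22.68 pos [ 0.5261 -0.3579  0.1649] psi -33.71 w 0.652 | shift units [ 4.048e+00 -4.000e-03  9.200e-02] turn ax total 0.0008 (deg -0.3) rows>=1 | if turned first: [ 4.048 -0.005  0.086]
```

Request:
step_arm:
  plan:
    - [0.5, 0, 0.09, 0.0027, 0, 0]
    - [0.8, 0, 0, 0, 0, 0]
    - [0.8, 0, 0, 0, 0, 0]
    - [0.8, 0, 0, 0, 0, 0]
    - [0.7, 0, 0, 0, 0, 0]
    - [0.3, 0, 0, 0, 0, 0]
    - [0.1, 0, 0, 0, 0, 0]
    - [0, 0, 0, 0, 0, 0]

```text
t: 23.68
eef_pos: [0.5298, -0.3606, 0.0061]
tool_rot: [0.675, 0.212, 0.674, -0.212]
contact_force: [0.1, -0.1, 0.0]
gripper_width: 0.653
```

```bash
python3 - <<'E'
from h import *
go(.5288,-.3603,.003,-34.6);snap('wrist','w13');crop('wrist','w13c',220,160,420,340,4,1.5)
E
```

```text
t 23.68 pos [ 0.5298 -0.3606  0.0061] psi -34.85 w 0.653 | shift units [ 0.077 -0.008 -0.025] turn ax total -0.0007 (deg 0.3) rows>=1 | if turned first: [ 0.077 -0.008 -0.025]
```

View pics/w13c.png

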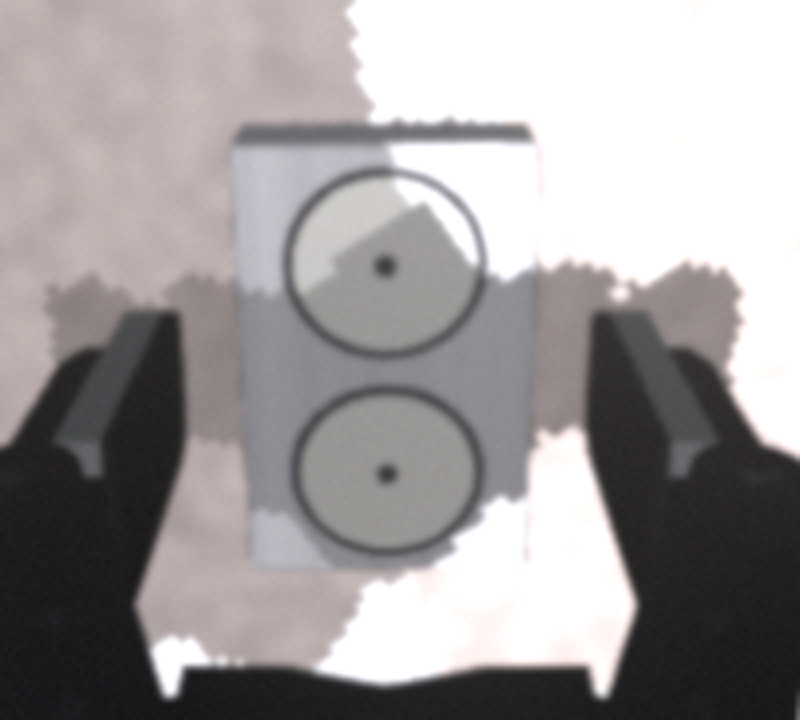

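Request:
step_arm:
  plan:
    - [0.08, 0, -0.01, 0, 0, 0]
    - [0.0, 0, 0, 0, 0, 0]

```text
t: 23.98
eef_pos: [0.5293, -0.36, 0.0028]
tool_rot: [0.675, 0.212, 0.674, -0.212]
contact_force: [0.0, -0.5, -0.0]
gripper_width: 0.65
```

Request:
step_arm:
  plan:
    - [0, 0, 0, 0, 0, 0]
    - [0, 0, 0, 0, 0, 0]
    - [0, 0, 0, 0, 0, 0]
    - [0, 0, 0, 0, 0, 0]
  fingers: 1

```text
t: 24.48
eef_pos: [0.5294, -0.3603, 0.003]
tool_rot: [0.675, 0.212, 0.674, -0.212]
contact_force: [-1.1, 0.7, 5.8]
gripper_width: 0.457
```

```bash
python3 - <<'E'
from h import *
go(.5577,.0153,.15,6.2);snap('wrist','w14');crop('wrist','w14c',220,160,420,340,4,1.5)
E
```

```text
t 24.48 pos [ 0.5294 -0.3603  0.003 ] psi -34.86 w 0.457 | shift units [-3.678  8.11  -4.784] turn ax total -0.1140 (deg 41.1) rows>=5 | if turned first: [-3.675  9.259  1.718]
```

View pics/w14c.png

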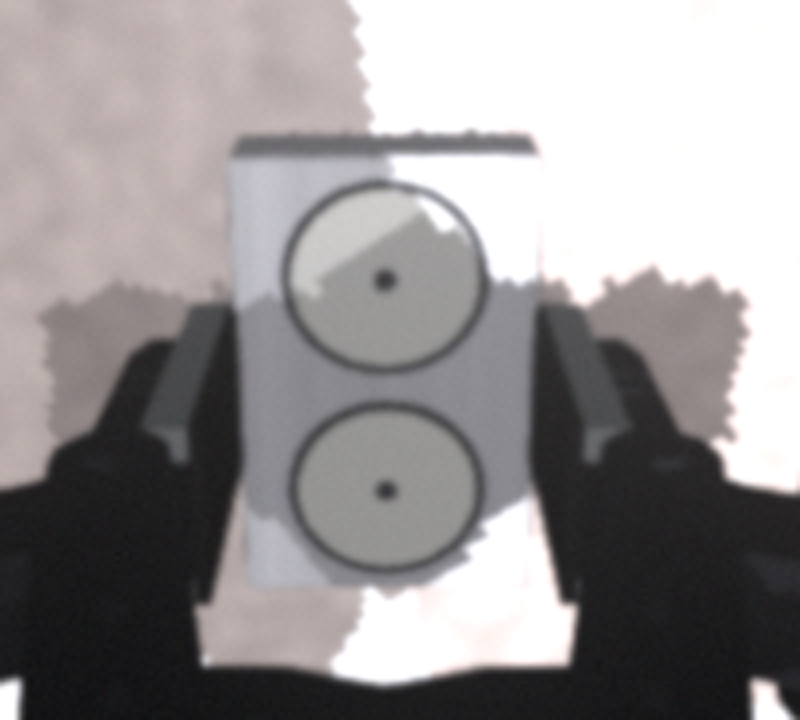

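```bash
python3 - <<'E'
from h import *
inhand((315.85,229.85),(316.1,282.1),.012)
E
```

```text
inhand y,z mm [-9.01 -0.37 -0.16] ang 0.24 len 0.0309
```

Request:
step_arm:
  plan:
    - [-0.3, 0, 0, 0, 0, 0]
    - [-0.8, 0, 0, 0, 0, 0]
    - [-0.9, 0, 0, 0, 0, 0]
    - [-0.9, 0, 0, -0.0228, 0, 0]
    - [0, 0, 0, -0.0228, 0, 0]
    - [0, 0, 0, -0.0228, 0, 0]
    - [0, 0, 0, -0.0228, 0, 0]
    - [0, 0, 0, -0.0228, 0, 0]

```text
t: 25.52
eef_pos: [0.5288, -0.36, 0.1188]
tool_rot: [0.706, -0.04, 0.706, 0.04]
contact_force: [0.2, 0.2, -0.5]
gripper_width: 0.451
```

Request:
step_arm:
  plan:
    - [0, 0.5, 0.1, 0, 0, 0]
    - [0, 0.8, 0.2, 0, 0, 0]
    - [0, 0.8, 0.2, 0, 0, 0]
    - [0, 0.8, 0.2, 0, 0, 0]
    - [0, 0.8, 0.2, 0, 0, 0]
    - [0, 0.8, 0.2, 0, 0, 0]
    - [0, 0.5, 0.1, 0, 0, 0]
    - [0, 0, 0, 0, 0, 0]

```text
t: 26.52
eef_pos: [0.5554, -0.1537, 0.1185]
tool_rot: [0.706, -0.039, 0.706, 0.039]
contact_force: [0.7, -0.7, -0.5]
gripper_width: 0.452
```

```bash
python3 - <<'E'
from h import *
go(.5577,.0153,.1,6.2);snap('wrist','w15')
E
```

```text
t 26.52 pos [ 0.5554 -0.1537  0.1185] psi 6.32 w 0.452 | shift units [0.467 4.192 0.522] turn ax total 0.0003 (deg -0.1) rows>=1 | if turned first: [0.464 4.193 0.513]
```

View pics/w15.png

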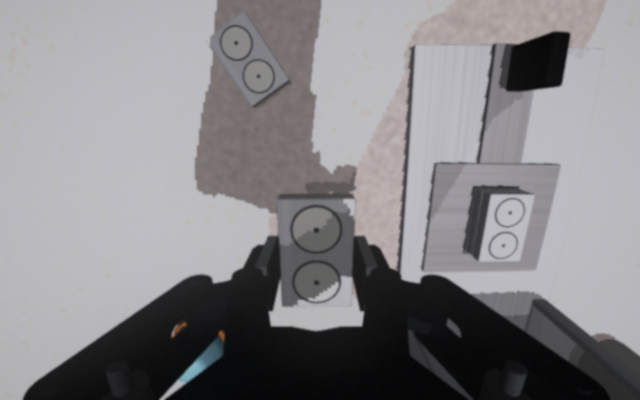

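```bash
python3 - <<'E'
from h import *
plate('wrist',(510.5,212),(503,245),.039)
inhand((316.3,230.2),(316.4,282.4),bot.get_obs()['eef_pos'][2]+.009)
go(.5572,.0153,.062,6.2)
E
```

```text
plate c [0.5566 0.0149 0.039 ] yaw 5.1 len 0.0311
inhand y,z mm [-9.04 -0.05 -0.25] ang 0.12 len 0.0309
t 26.57 pos [ 0.5551 -0.1558  0.1186] psi 6.20 w 0.455 | shift units [1.413 4.246 0.513] turn ax total -0.0000 (deg 0.0) rows>=1 | if turned first: [1.414 4.246 0.513]
```

Request:
step_arm:
  plan:
    - [0, 0.6, 0.08, 0, 0, 0]
    - [0, 0.8, 0.09, 0, 0, 0]
    - [0, 0.8, 0.09, 0, 0, 0]
    - [0, 0.8, 0.09, 0, 0, 0]
    - [0, 0.8, 0.09, 0, 0, 0]
    - [0.4, 0.43, 0.07, 0, 0, 0]
    - [0.6, 0, 0, 0, 0, 0]
    - [0.4, 0, 0, 0, 0, 0]

```text
t: 27.58
eef_pos: [0.5565, 0.0127, 0.0605]
tool_rot: [0.705, -0.038, 0.707, 0.037]
contact_force: [-0.3, -0.2, -1.2]
gripper_width: 0.452
```

Request:
step_arm:
  plan:
    - [0, 0, 0, 0, 0, 0]
    - [0, 0, 0, 0, 0, 0]

```text
t: 27.82
eef_pos: [0.5578, 0.0136, 0.0628]
tool_rot: [0.706, -0.038, 0.706, 0.038]
contact_force: [0.0, -0.1, -0.3]
gripper_width: 0.453
```

```bash
python3 - <<'E'
from h import *
go(.5572,.0153,.0445,6.2)
E
```

```text
t 27.82 pos [0.5578 0.0136 0.0628] psi 6.11 w 0.453 | shift units [ 0.457  0.044 -0.009] turn ax total -0.0002 (deg 0.1) rows>=1 | if turned first: [ 0.457  0.044 -0.009]
```

Request:
step_arm:
  plan:
    - [0.1, 0.04, -0.01, -0.0002, 0, 0]
    - [0.15, 0, 0, 0, 0, 0]
    - [0.13, 0, 0, 0, 0, 0]
    - [0.07, 0, 0, 0, 0, 0]
    - [0, 0, 0, 0, 0, 0]
    - [0, 0, 0, 0, 0, 0]

```text
t: 28.58
eef_pos: [0.5568, 0.0159, 0.0446]
tool_rot: [0.706, -0.039, 0.706, 0.039]
contact_force: [-0.3, -0.3, -1.6]
gripper_width: 0.454
```

```bash
python3 - <<'E'
from h import *
go(.5572,.0153,.042,6.2)
E
```

```text
t 28.57 pos [0.5568 0.0159 0.0446] psi 6.25 w 0.454 | shift units [ 0.064 -0.015  0.007] turn ax total 0.0002 (deg -0.1) rows>=1 | if turned first: [ 0.064 -0.015  0.007]
```

Request:
step_arm:
  plan:
    - [0.03, -0.015, 0.007, 0, 0, 0]
    - [0.02, 0, 0, 0, 0, 0]
    - [0.02, 0, 0, 0, 0, 0]
    - [0, 0, 0, 0, 0, 0]
    - [0, 0, 0, 0, 0, 0]

```text
t: 29.2
eef_pos: [0.5572, 0.0153, 0.042]
tool_rot: [0.706, -0.039, 0.706, 0.039]
contact_force: [-2.2, -0.4, 4.5]
gripper_width: 0.454
```

Request:
step_arm:
  plan:
    - [0, 0, 0, 0, 0, 0]
    - [0, 0, 0, 0, 0, 0]
    - [-0.1, 0, 0, 0, 0, 0]
    - [-0.4, 0, 0, 0, 0, 0]
    - [-0.6, 0, 0, 0, 0, 0]
    - [-0.6, 0, 0, 0, 0, 0]
    - [-0.4, 0, 0, 0, 0, 0]
    - [0, 0, 0, 0, 0, 0]
  fingers: -0.3

```text
t: 30.2
eef_pos: [0.5581, 0.0154, 0.1273]
tool_rot: [0.707, -0.038, 0.705, 0.039]
contact_force: [-0.8, -0.1, -0.5]
gripper_width: 0.65
```

```bash
python3 - <<'E'
from h import *
go(.4432,-.2234,.15,41.3);snap('wrist','w16');crop('wrist','w16c',220,130,420,330,4,1.3)
E
```

```text
t 30.20 pos [0.5581 0.0154 0.1273] psi 6.25 w 0.650 | shift units [-0.579 -5.622 -3.504] turn ax total -0.0974 (deg 35.0) rows>=4 | if turned first: [-0.567 -2.589 -6.099]
```

View pics/w16c.png

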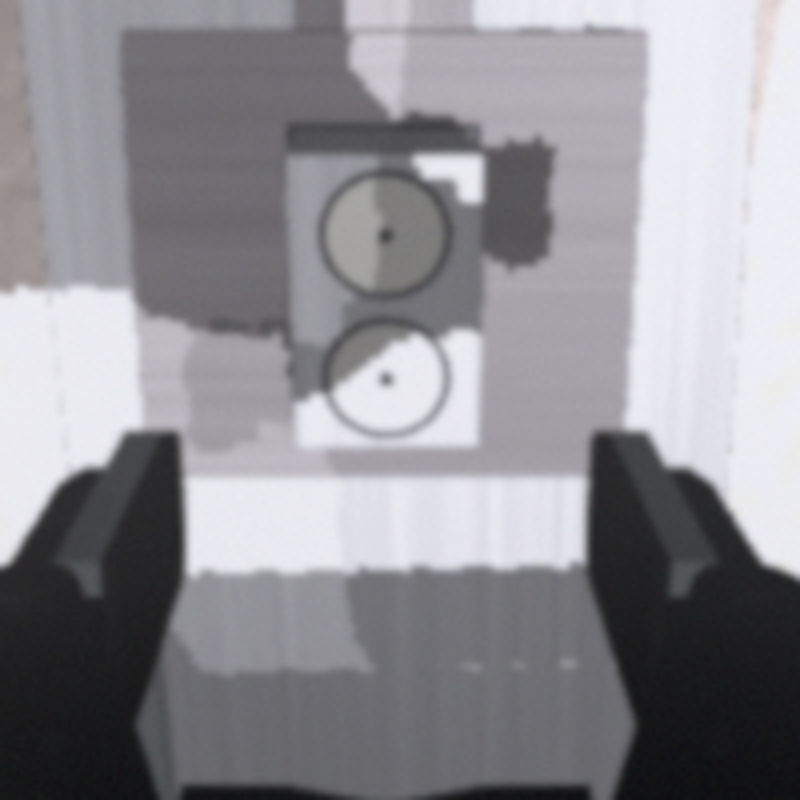

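```bash
python3 - <<'E'
from h import *
plate('wrist',(316.1,188.6),(316.1,224.4),.051)
E
```

```text
plate c [0.5568 0.015  0.051 ] yaw 6.3 len 0.0310
```

Request:
step_arm:
  plan:
    - [-0.3, -0.8, -0.5, 0, 0, 0]
    - [-0.3, -0.8, -0.5, 0, 0, 0]
    - [-0.2, -0.8, -0.5, 0, 0, 0]
    - [0, -0.8, -0.5, 0, 0, 0]
    - [0, -0.8, -0.5, 0, 0, 0]
    - [0, -0.8, -0.5, 0, 0, 0]
    - [0, -0.8, -0.5, 0, 0, 0]
    - [0, 0, 0, 0, 0, 0]

```text
t: 31.25
eef_pos: [0.4399, -0.2253, 0.1567]
tool_rot: [0.705, -0.037, 0.707, 0.037]
contact_force: [0.3, 0.2, 1.3]
gripper_width: 0.65
```

Request:
step_arm:
  plan:
    - [0, 0, 0, -0.0245, 0, 0]
    - [0, 0, 0, -0.0245, 0, 0]
    - [0, 0, 0, -0.0245, 0, 0]
    - [0, 0, 0, -0.0245, 0, 0]
    - [0, 0, 0, 0, 0, 0]

```text
t: 31.88
eef_pos: [0.4423, -0.2216, 0.157]
tool_rot: [0.661, -0.25, 0.661, 0.251]
contact_force: [-0.2, 0.4, 0.1]
gripper_width: 0.656
```

```bash
python3 - <<'E'
from h import *
go(.4432,-.2234,.15,41.3);snap('wrist','w17');print(bot.get_obs()['q'].round(2))
E
```

```text
t 31.88 pos [ 0.4423 -0.2216  0.157 ] psi 41.52 w 0.656 | shift units [ 0.175 -0.048 -0.013] turn ax total 0.0006 (deg -0.2) rows>=1 | if turned first: [ 0.175 -0.048 -0.013]
[ 0.34  0.28 -0.    2.05  0.    0.82  2.63]
```

View pics/w17.png

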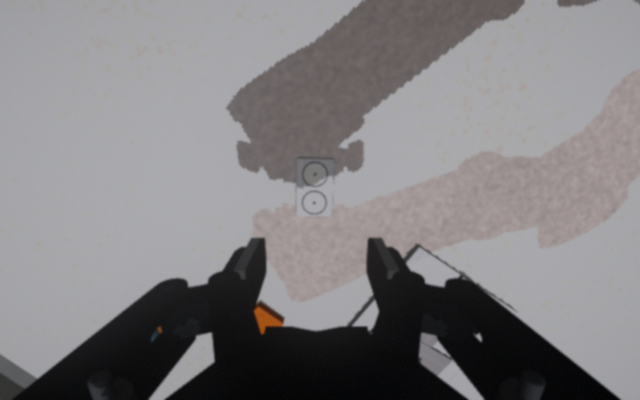

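```bash
python3 - <<'E'
from h import *
crop('wrist','w17c',280,140,360,240,6,1.3)
plate('wrist',(314.5,173.5),(314.4,203))
E
```

```text
plate c [ 0.4428 -0.2234  0.012 ] yaw 41.2 len 0.0323
```

View pics/w17c.png

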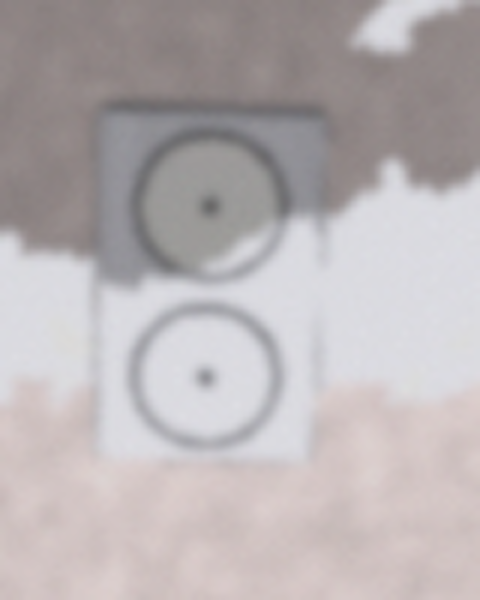

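```bash
python3 - <<'E'
from h import *
plate('wrist',(280+209.5/6-.4,140+207/6-.4),(280+205.5/6-.4,140+377/6-.4))
go(.4430,-.2238,.003,40.2)
E
```

```text
plate c [ 0.443  -0.2236  0.012 ] yaw 40.1 len 0.0310
t 31.93 pos [ 0.4423 -0.2218  0.1571] psi 41.41 w 0.654 | shift units [ 3.852 -0.053 -0.019] turn ax total 0.0034 (deg -1.2) rows>=1 | if turned first: [ 3.852 -0.049 -0.019]
```

Request:
step_arm:
  plan:
    - [0.5, -0.05, -0.02, 0.0034, 0, 0]
    - [0.8, 0, 0, 0, 0, 0]
    - [0.8, 0, 0, 0, 0, 0]
    - [0.8, 0, 0, 0, 0, 0]
    - [0.5, 0, 0, 0, 0, 0]
    - [0.3, 0, 0, 0, 0, 0]
    - [0.1, 0, 0, 0, 0, 0]
    - [0, 0, 0, 0, 0, 0]

```text
t: 32.92
eef_pos: [0.4434, -0.2246, 0.0059]
tool_rot: [0.664, -0.244, 0.664, 0.243]
contact_force: [0.2, 0.4, 0.9]
gripper_width: 0.653
```

```bash
python3 - <<'E'
from h import *
go(.443,-.2236,.003,40.1);snap('wrist','w18');crop('wrist','w18c',220,160,420,340,4,1.5)
E
```

```text
t 32.92 pos [ 0.4434 -0.2246  0.0059] psi 40.28 w 0.653 | shift units [0.073 0.026 0.01 ] turn ax total 0.0005 (deg -0.2) rows>=1 | if turned first: [0.073 0.026 0.009]
```

View pics/w18c.png

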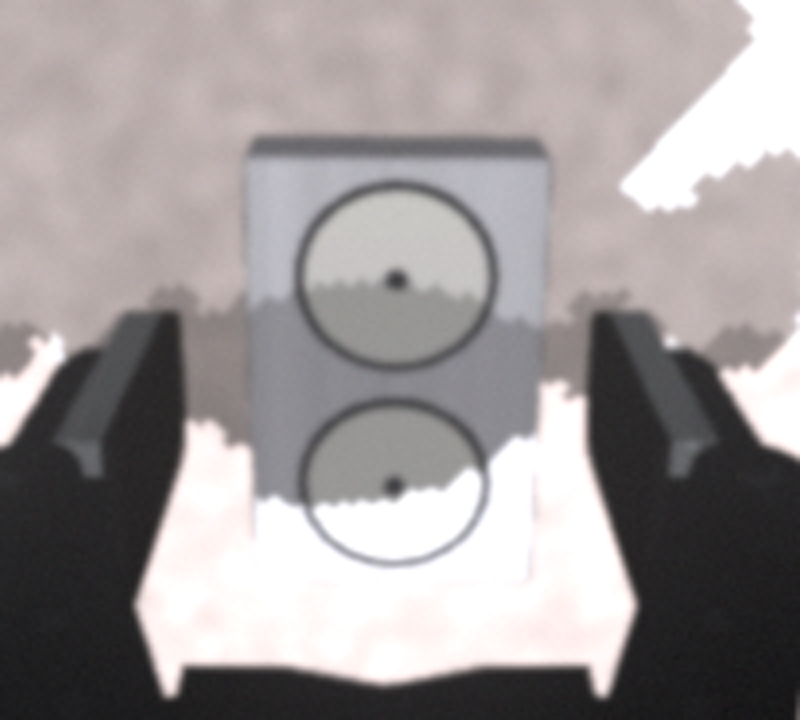

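Request:
step_arm:
  plan:
    - [0.075, 0.03, 0.02, 0, 0, 0]
    - [0.0, 0, 0, 0, 0, 0]

```text
t: 33.22
eef_pos: [0.443, -0.2231, 0.0029]
tool_rot: [0.664, -0.244, 0.664, 0.244]
contact_force: [-0.1, -0.2, -0.4]
gripper_width: 0.653
```

Request:
step_arm:
  plan:
    - [0, 0, 0, 0, 0, 0]
    - [0, 0, 0, 0, 0, 0]
    - [0, 0, 0, 0, 0, 0]
    - [0, 0, 0, 0, 0, 0]
  fingers: 1

```text
t: 33.72
eef_pos: [0.4431, -0.2232, 0.0031]
tool_rot: [0.664, -0.244, 0.664, 0.244]
contact_force: [-1.4, 1.2, 7.0]
gripper_width: 0.454
```

```bash
python3 - <<'E'
from h import *
go(.5577,.0153,.15,6.2);snap('wrist','w19');crop('wrist','w19c',220,160,420,340,4,1.5)
E
```

```text
t 33.73 pos [ 0.4431 -0.2232  0.0031] psi 40.30 w 0.454 | shift units [-3.671  2.693  6.044] turn ax total 0.0947 (deg -34.1) rows>=4 | if turned first: [-3.672  5.619  3.493]
```

View pics/w19c.png

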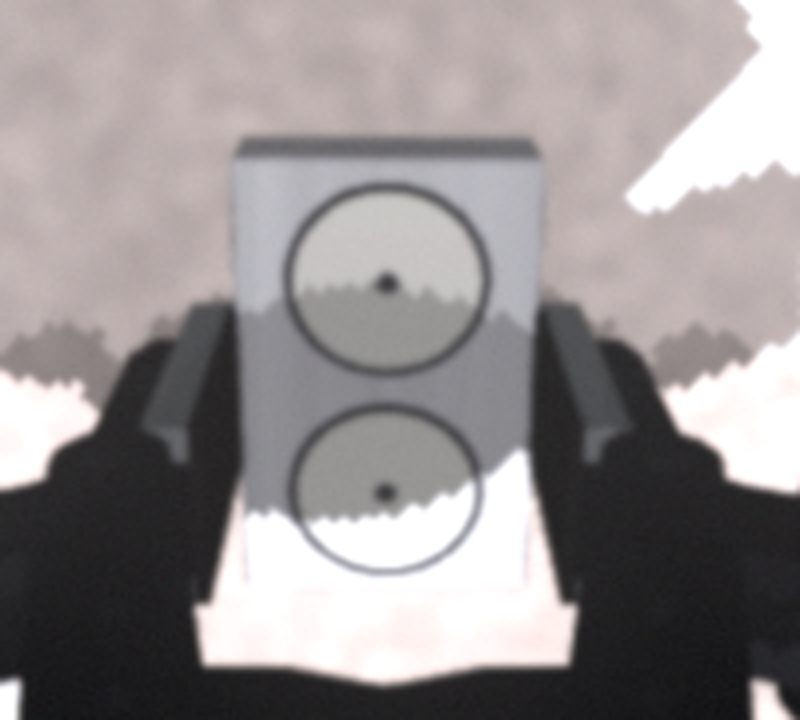

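```bash
python3 - <<'E'
from h import *
inhand((316.35,230.6),(316,282.85),.012)
E
```

```text
inhand y,z mm [-8.88  0.05 -0.04] ang -0.34 len 0.0309
```

Request:
step_arm:
  plan:
    - [-0.3, 0, 0, 0, 0, 0]
    - [-0.8, 0, 0, 0, 0, 0]
    - [-0.9, 0, 0, 0, 0, 0]
    - [-0.9, 0, 0, 0.0237, 0, 0]
    - [0, 0, 0, 0.0237, 0, 0]
    - [0, 0, 0, 0.0237, 0, 0]
    - [0, 0, 0, 0.0236, 0, 0]
    - [0, 0, 0, 0, 0, 0]

```text
t: 34.78
eef_pos: [0.4429, -0.2231, 0.1192]
tool_rot: [0.706, -0.039, 0.706, 0.039]
contact_force: [-0.0, 0.2, -0.7]
gripper_width: 0.453
```

Request:
step_arm:
  plan:
    - [0, 0.4, 0.4, 0, 0, 0]
    - [0, 0.6, 0.5, 0, 0, 0]
    - [0, 0.6, 0.6, 0, 0, 0]
    - [0, 0.6, 0.6, 0, 0, 0]
    - [0, 0.6, 0.6, 0, 0, 0]
    - [0, 0.4, 0.5, 0, 0, 0]
    - [0, 0, 0, 0, 0, 0]

```text
t: 35.65
eef_pos: [0.5577, -0.0802, 0.1188]
tool_rot: [0.706, -0.04, 0.706, 0.04]
contact_force: [-0.7, -1.0, -1.1]
gripper_width: 0.451
```

```bash
python3 - <<'E'
from h import *
go(.5572,.0153,.075,6.2);snap('wrist','w20')
E
```

```text
t 35.65 pos [ 0.5577 -0.0802  0.1188] psi 6.48 w 0.451 | shift units [1.096 2.374 0.256] turn ax total 0.0008 (deg -0.3) rows>=1 | if turned first: [1.095 2.376 0.245]
```

View pics/w20.png

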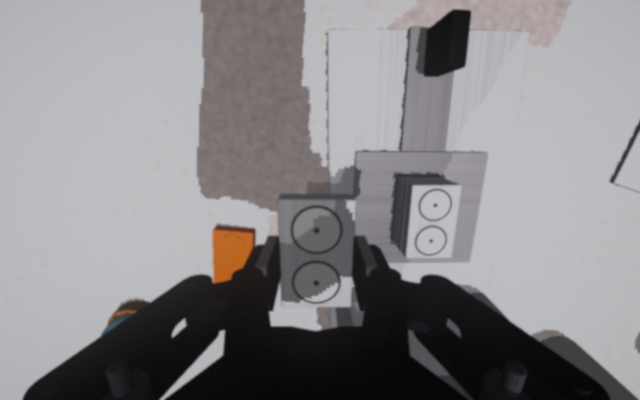

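```bash
python3 - <<'E'
from h import *
plate('wrist',(435,205),(430.5,240.5),.051)
go(.557,.0152,.075,6.2)
E
```

```text
plate c [0.5566 0.0151 0.051 ] yaw 6.5 len 0.0308
t 35.70 pos [ 0.5565 -0.0819  0.1186] psi 6.35 w 0.450 | shift units [1.09  2.411 0.28 ] turn ax total 0.0004 (deg -0.1) rows>=1 | if turned first: [1.091 2.411 0.274]
```

Request:
step_arm:
  plan:
    - [0, 0.5, 0.05, 0.0006, 0, 0]
    - [0, 0.8, 0.1, 0, 0, 0]
    - [0, 0.7, 0.1, 0, 0, 0]
    - [0.2, 0.38, 0, 0, 0, 0]
    - [0.5, 0, 0, 0, 0, 0]
    - [0.4, 0, 0, 0, 0, 0]
    - [0, 0, 0, 0, 0, 0]
    - [0, 0, 0, 0, 0, 0]

```text
t: 36.7
eef_pos: [0.5564, 0.0129, 0.0749]
tool_rot: [0.706, -0.037, 0.706, 0.037]
contact_force: [0.1, -0.8, -0.0]
gripper_width: 0.452
```

```bash
python3 - <<'E'
from h import *
go(.557,.0152,.0565,6.2)
E
```

```text
t 36.70 pos [0.5564 0.0129 0.0749] psi 5.95 w 0.452 | shift units [0.46  0.055 0.021] turn ax total -0.0007 (deg 0.3) rows>=1 | if turned first: [0.46  0.055 0.021]
```

Request:
step_arm:
  plan:
    - [0.1, 0.05, 0.02, -0.0006, 0, 0]
    - [0.15, 0, 0, 0, 0, 0]
    - [0.13, 0, 0, 0, 0, 0]
    - [0.07, 0, 0, 0, 0, 0]
    - [0, 0, 0, 0, 0, 0]
    - [0, 0, 0, 0, 0, 0]

```text
t: 37.45
eef_pos: [0.5569, 0.0157, 0.0568]
tool_rot: [0.706, -0.038, 0.706, 0.038]
contact_force: [-0.4, -0.7, -0.9]
gripper_width: 0.454
```

```bash
python3 - <<'E'
from h import *
go(.557,.0152,.054,6.2)
E
```

```text
t 37.45 pos [0.5569 0.0157 0.0568] psi 6.22 w 0.454 | shift units [ 0.07  -0.014  0.001] turn ax total 0.0001 (deg -0.0) rows>=1 | if turned first: [ 0.07  -0.014  0.001]
```

Request:
step_arm:
  plan:
    - [0.03, -0.015, 0, 0, 0, 0]
    - [0.02, 0, 0, 0, 0, 0]
    - [0.025, 0, 0, 0, 0, 0]
    - [0, 0, 0, 0, 0, 0]
    - [0, 0, 0, 0, 0, 0]

```text
t: 38.08
eef_pos: [0.5569, 0.0151, 0.0541]
tool_rot: [0.706, -0.038, 0.706, 0.038]
contact_force: [-2.1, -0.3, 5.9]
gripper_width: 0.456
```

Request:
step_arm:
  plan:
    - [0, 0, 0, 0, 0, 0]
    - [0, 0, 0, 0, 0, 0]
    - [-0.1, 0, 0, 0, 0, 0]
    - [-0.4, 0, 0, 0, 0, 0]
    - [-0.6, 0, 0, 0, 0, 0]
    - [-0.6, 0, 0, 0, 0, 0]
    - [-0.3, 0, 0, 0, 0, 0]
    - [0, 0, 0, 0, 0, 0]
  fingers: -0.3

```text
t: 39.08
eef_pos: [0.5575, 0.0152, 0.1349]
tool_rot: [0.707, -0.038, 0.705, 0.038]
contact_force: [0.8, 0.2, -1.8]
gripper_width: 0.646
```

```bash
python3 - <<'E'
from h import *
go(.475,.245,.17,6);snap('wrist','w21');crop('wrist','w21c',220,130,420,330,4,1.3);snap('top','t21')
E
```

```text
t 39.08 pos [0.5575 0.0152 0.1349] psi 6.22 w 0.646 | shift units [-0.881  5.934 -1.427] turn ax total 0.0006 (deg -0.2) rows>=1 | if turned first: [-0.878  5.929 -1.452]
```

View pics/w21c.png

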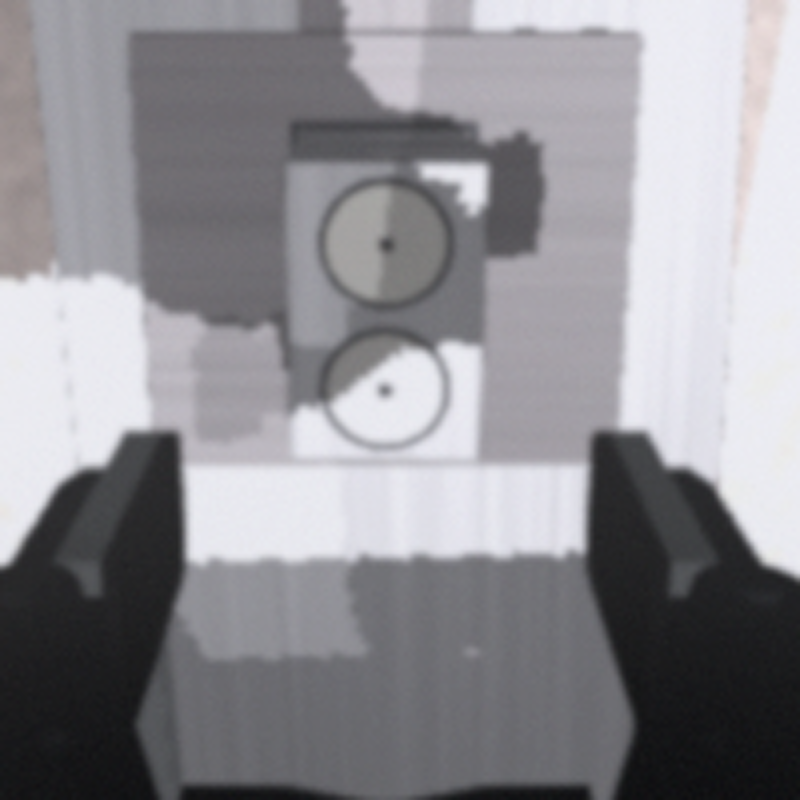

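View pics/t21.png

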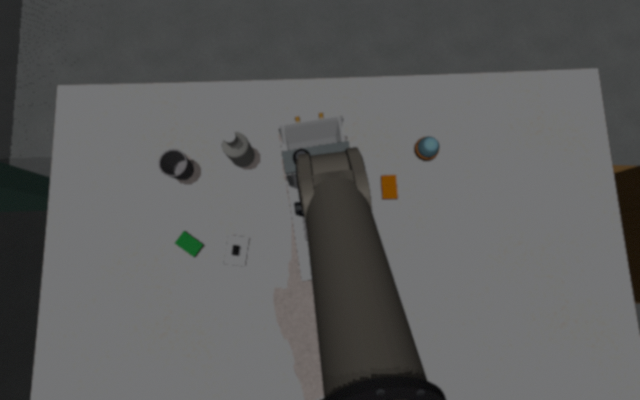

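```bash
python3 - <<'E'
from h import *
plate('wrist',(220+387/4-.4,130+245/4-.4),(220+385.3/4-.4,130+391/4-.4),.063)
E
```

```text
plate c [0.5569 0.0149 0.063 ] yaw 5.6 len 0.0311
```

Request:
step_arm:
  plan:
    - [-0.4, 0.6, -0.1, 0, 0, 0]
    - [-0.4, 0.8, -0.2, 0, 0, 0]
    - [0, 0.8, -0.2, 0, 0, 0]
    - [0, 0.8, -0.2, 0, 0, 0]
    - [0, 0.8, -0.2, 0, 0, 0]
    - [0, 0.8, -0.2, 0, 0, 0]
    - [0, 0.8, -0.2, 0.018, 0, 0]
    - [0, 0.5, -0.1, 0.02, 0, 0]
  fingers: -0.1

```text
t: 40.17
eef_pos: [0.4763, 0.2456, 0.1645]
tool_rot: [0.705, 0.046, 0.706, -0.047]
contact_force: [0.7, -0.3, 0.0]
gripper_width: 0.547
```

Request:
step_arm:
  plan:
    - [0, 0, 0, 0, 0, 0]
    - [0, 0, 0, 0, 0, 0]

```text
t: 40.42
eef_pos: [0.4779, 0.2429, 0.1651]
tool_rot: [0.705, 0.045, 0.706, -0.046]
contact_force: [0.1, -0.5, 0.1]
gripper_width: 0.553
```

```bash
python3 - <<'E'
from h import *
go(.475,.245,.17,-8);snap('wrist','w22');crop('wrist','w22c',240,110,400,260,5,1.2)
E
```

```text
t 40.42 pos [0.4779 0.2429 0.1651] psi -7.38 w 0.553 | shift units [-0.124  0.042 -0.077] turn ax total 0.0017 (deg -0.6) rows>=1 | if turned first: [-0.124  0.041 -0.078]
```

View pics/w22c.png

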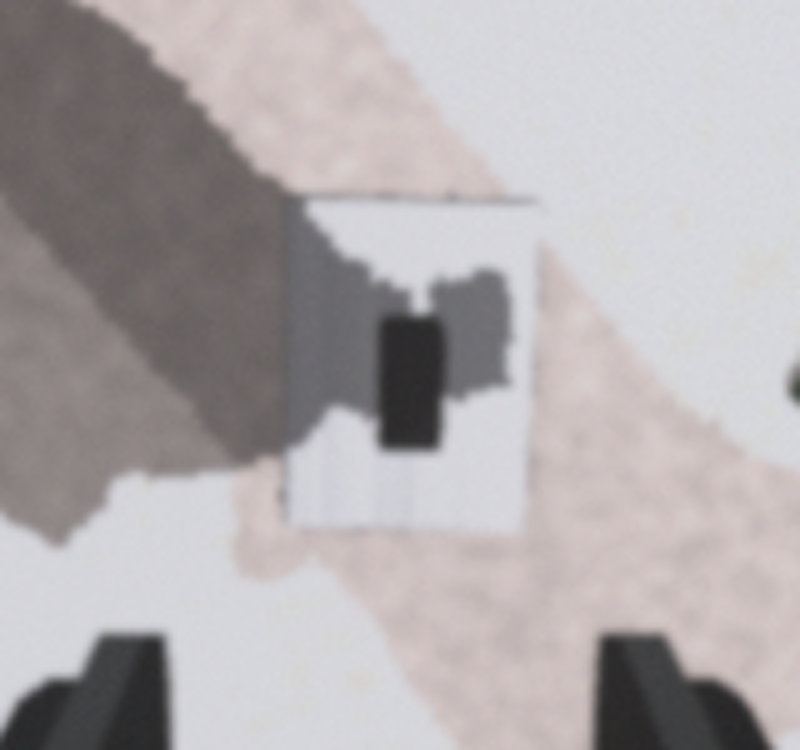

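```bash
cat >> h.py <<'E'
def quad(n,cs,z):
    # corners: far-left(top-left),top-right,bottom-right,bottom-left in image; long = top->bottom
    im,d,p,q=load(n); Z=[at_z(n,*c,z,p,q) for c in cs]; c=np.mean(Z,0); x=(Z[2]+Z[3]-Z[0]-Z[1])/2; y=(Z[1]+Z[2]-Z[0]-Z[3])/2
    print('quad c',c.round(4),'yaw by long %.2f by short %.2f'%(np.degrees(np.arctan2(x[1],x[0])),np.degrees(np.arctan2(-y[0],y[1]))),np.linalg.norm(x).round(4),np.linalg.norm(y).round(4))
E
python3 - <<'E'
from h import *
f=lambda x,y:(240+x/5-.4,110+y/5-.4)
quad('wrist',[f(*c) for c in [(292,195),(540,203),(525,530),(288,528)]],.005)
quad('wrist',[f(*c) for c in [(381,333),(443,333),(439,449),(379,449)]],.027)
im,d,p,q=load('wrist');P=cloud('wrist',d,p,q);print(P[110+380//5,240+410//5])
E
```

```text
quad c [0.4759 0.249  0.005 ] yaw by long -8.68 by short -8.50 0.0753 0.0541
quad c [0.4757 0.2485 0.027 ] yaw by long -8.50 by short -7.34 0.0248 0.0127
[0.4738016  0.24903934 0.02656283]
```

```bash
python3 - <<'E'
from h import *
go(.4758,.2489,.009,-8.6)
E
```

```text
t 40.48 pos [0.478  0.2426 0.1652] psi -7.45 w 0.550 | shift units [ 3.906  0.153 -0.074] turn ax total 0.0032 (deg -1.2) rows>=1 | if turned first: [ 3.906  0.147 -0.079]
```

Request:
step_arm:
  plan:
    - [0.5, 0.15, -0.08, 0.0032, 0, 0]
    - [0.8, 0, 0, 0, 0, 0]
    - [0.8, 0, 0, 0, 0, 0]
    - [0.7, 0, 0, 0, 0, 0]
    - [0.5, 0, 0, 0, 0, 0]
    - [0.3, 0, 0, 0, 0, 0]
    - [0.1, 0, 0, 0, 0, 0]
    - [0, 0, 0, 0, 0, 0]
  fingers: 0.2

```text
t: 41.48
eef_pos: [0.4758, 0.2505, 0.018]
tool_rot: [0.705, 0.053, 0.705, -0.053]
contact_force: [-0.6, -0.8, 0.7]
gripper_width: 0.4
```

```bash
python3 - <<'E'
from h import *
go(.4758,.2489,.009,-8.6);snap('wrist','w23');crop('wrist','w23c',220,130,420,330,4,1.5)
E
```

```text
t 41.48 pos [0.4758 0.2505 0.018 ] psi -8.62 w 0.400 | shift units [ 0.225 -0.039  0.005] turn ax total -0.0001 (deg 0.0) rows>=1 | if turned first: [ 0.225 -0.039  0.005]
```

View pics/w23c.png

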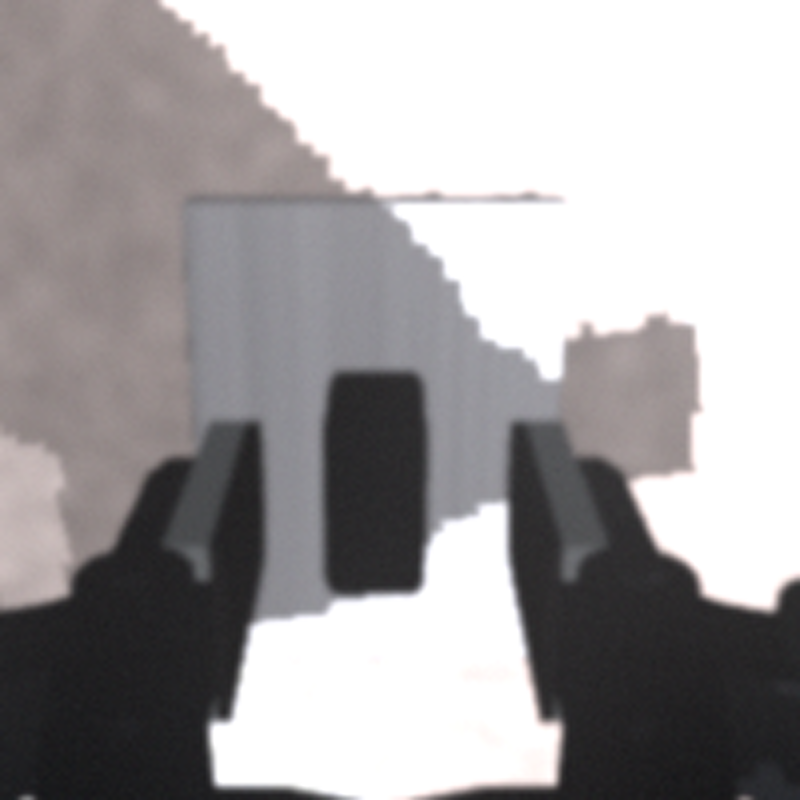

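Request:
step_arm:
  plan:
    - [0.1, -0.03, 0, 0, 0, 0]
    - [0.1, 0, 0, 0, 0, 0]
    - [0, 0, 0, 0, 0, 0]

```text
t: 41.9
eef_pos: [0.475, 0.2493, 0.0094]
tool_rot: [0.705, 0.053, 0.705, -0.053]
contact_force: [0.7, 0.1, -0.3]
gripper_width: 0.4
```

Request:
step_arm:
  plan:
    - [0, 0, 0, 0, 0, 0]
    - [0, 0, 0, 0, 0, 0]
    - [0, 0, 0, 0, 0, 0]
    - [0, 0, 0, 0, 0, 0]
    - [0, 0, 0, 0, 0, 0]
  fingers: 1
  force: 50

```text
t: 42.52
eef_pos: [0.4755, 0.2496, 0.0099]
tool_rot: [0.705, 0.053, 0.705, -0.053]
contact_force: [-0.7, 0.4, 3.2]
gripper_width: 0.15
```

```bash
python3 - <<'E'
from h import *
go(.4758,.2489,.009,-8.6);snap('wrist','w24');crop('wrist','w24c',220,130,420,330,4,1.2)
E
```

```text
t 42.52 pos [0.4755 0.2496 0.0099] psi -8.61 w 0.150 | shift units [ 0.023 -0.016  0.01 ] turn ax total -0.0000 (deg 0.0) rows>=1 | if turned first: [ 0.023 -0.016  0.01 ]
```

View pics/w24c.png

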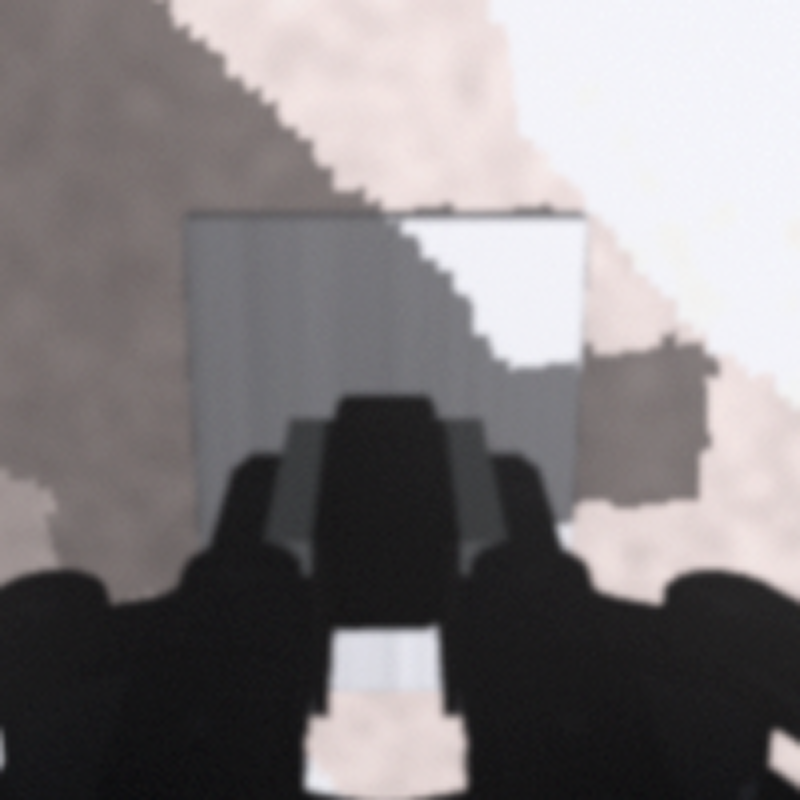

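```bash
cat > m.py <<'E'
from h import *
f=lambda x,y:(220+x/4-.4,130+y/4-.4)
im,d,p,q=load('wrist');M=rot(q).as_matrix()
T=lambda c:(M.T@(at_z('wrist',*f(*c),.005,p,q)-p)*1000).round(2)
for c in [(188,214),(585,214),(335,691),(445,691)]: print(T(c))
E
python3 m.py
```

```text
[  4.89 -27.21 -37.42]
[  4.91  26.81 -37.43]
[ 4.93 -8.21 38.49]
[ 4.94  8.93 38.49]
```

Request:
step_arm:
  plan:
    - [-0.3, 0, 0, 0, 0, 0]
    - [-0.8, 0, 0, 0, 0, 0]
    - [-0.9, 0, 0, 0, 0, 0]
    - [-0.9, 0, 0, -0.0205, 0, 0]
    - [-0.2, 0, 0, -0.0206, 0, 0]
    - [0, 0, 0, 0, 0, 0]

```text
t: 43.32
eef_pos: [0.4756, 0.2494, 0.1348]
tool_rot: [0.707, -0.037, 0.706, 0.038]
contact_force: [0.1, -1.0, -0.7]
gripper_width: 0.151
```

```bash
python3 - <<'E'
from h import *
go(.557,.08,.13,6.2)
E
```

```text
t 43.33 pos [0.4756 0.2494 0.1348] psi 6.10 w 0.151 | shift units [ 0.119 -4.426  1.573] turn ax total -0.0003 (deg 0.1) rows>=1 | if turned first: [ 0.121 -4.429  1.566]
```

Request:
step_arm:
  plan:
    - [0, -0.5, 0.2, -0.0003, 0, 0]
    - [0, -0.7, 0.3, 0, 0, 0]
    - [0, -0.8, 0.3, 0, 0, 0]
    - [0, -0.8, 0.3, 0, 0, 0]
    - [0, -0.8, 0.3, 0, 0, 0]
    - [0, -0.7, 0.1, 0, 0, 0]
    - [0, 0, 0, 0, 0, 0]
    - [0, 0, 0, 0, 0, 0]

```text
t: 44.32
eef_pos: [0.553, 0.0859, 0.1331]
tool_rot: [0.706, -0.038, 0.707, 0.039]
contact_force: [0.5, 0.7, -0.8]
gripper_width: 0.149
```

```bash
python3 - <<'E'
from h import *
go(.5564,.0152,.095,6.2);snap('wrist','w25')
E
```

```text
t 44.33 pos [0.553  0.0859 0.1331] psi 6.25 w 0.149 | shift units [ 0.952 -1.766 -0.106] turn ax total 0.0001 (deg -0.0) rows>=1 | if turned first: [ 0.953 -1.766 -0.105]
```

View pics/w25.png

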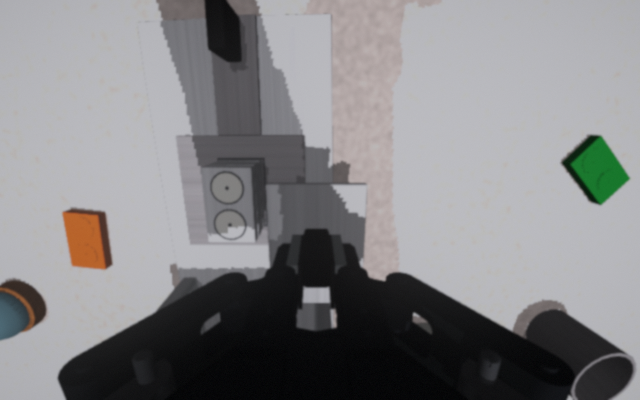

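Request:
step_arm:
  plan:
    - [0, -0.5, -0.03, 0, 0, 0]
    - [0, -0.7, -0.04, 0, 0, 0]
    - [0, -0.56, -0.04, 0, 0, 0]
    - [0.3, 0, 0, 0, 0, 0]
    - [0.4, 0, 0, 0, 0, 0]
    - [0.25, 0, 0, 0, 0, 0]
    - [0, 0, 0, 0, 0, 0]
    - [0, 0, 0, 0, 0, 0]

```text
t: 45.38
eef_pos: [0.5573, 0.015, 0.0958]
tool_rot: [0.706, -0.039, 0.706, 0.039]
contact_force: [0.6, 0.5, -0.9]
gripper_width: 0.152
```

```bash
python3 - <<'E'
from h import *
go(.5564,.0152,.0755,6.2);snap('wrist','w26');crop('wrist','w26c',220,130,420,330,4,1.2)
E
```

```text
t 45.38 pos [0.5573 0.015  0.0958] psi 6.33 w 0.152 | shift units [ 0.507  0.007 -0.021] turn ax total 0.0003 (deg -0.1) rows>=1 | if turned first: [ 0.507  0.007 -0.021]
```

View pics/w26c.png

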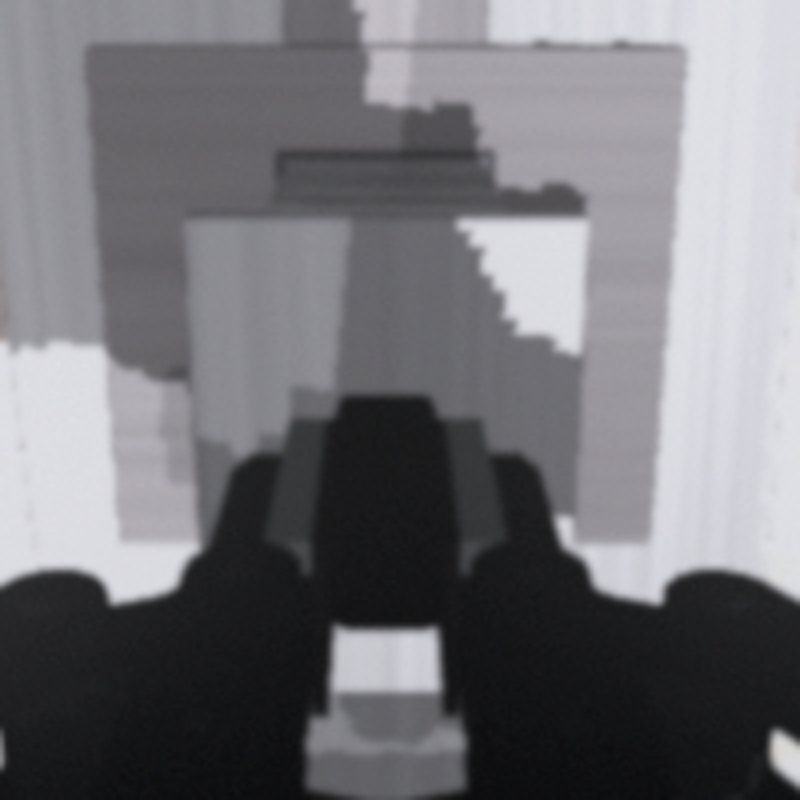

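Request:
step_arm:
  plan:
    - [0.15, 0.005, -0.02, 0.0003, 0, 0]
    - [0.15, 0, 0, 0, 0, 0]
    - [0.12, 0, 0, 0, 0, 0]
    - [0.07, 0, 0, 0, 0, 0]
    - [0, 0, 0, 0, 0, 0]
    - [0, 0, 0, 0, 0, 0]

```text
t: 46.18
eef_pos: [0.5564, 0.0147, 0.0762]
tool_rot: [0.706, -0.038, 0.706, 0.038]
contact_force: [0.4, -0.2, -0.5]
gripper_width: 0.149
```

```bash
python3 - <<'E'
from h import *
go(.5564,.0152,.073,6.2)
E
```

```text
t 46.17 pos [0.5564 0.0147 0.0762] psi 6.18 w 0.149 | shift units [0.08  0.014 0.003] turn ax total -0.0000 (deg 0.0) rows>=1 | if turned first: [0.08  0.014 0.003]
```

Request:
step_arm:
  plan:
    - [0.04, 0.012, 0, 0, 0, 0]
    - [0.02, 0, 0, 0, 0, 0]
    - [0.02, 0, 0, 0, 0, 0]
    - [0, 0, 0, 0, 0, 0]
    - [0, 0, 0, 0, 0, 0]

```text
t: 46.8
eef_pos: [0.5562, 0.0151, 0.0729]
tool_rot: [0.706, -0.038, 0.706, 0.038]
contact_force: [0.1, 0.0, -0.1]
gripper_width: 0.15
```

Request:
step_arm:
  plan:
    - [0.015, 0.0, 0, 0, 0, 0]
    - [0, 0, 0, 0, 0, 0]
    - [0, 0, 0, 0, 0, 0]

```text
t: 47.18
eef_pos: [0.5563, 0.0152, 0.0729]
tool_rot: [0.706, -0.038, 0.706, 0.038]
contact_force: [-2.5, 0.1, 7.2]
gripper_width: 0.147
```

Contact. Open to a modest width (stay clear) and lift.

Request:
step_arm:
  plan:
    - [0, 0, 0, 0, 0, 0]
    - [0, 0, 0, 0, 0, 0]
    - [0, 0, 0, 0, 0, 0]
    - [-0.1, 0, 0, 0, 0, 0]
    - [-0.4, 0, 0, 0, 0, 0]
    - [-0.6, 0, 0, 0, 0, 0]
    - [-0.6, 0, 0, 0, 0, 0]
    - [0, 0, 0, 0, 0, 0]
  fingers: 0.3

```text
t: 48.18
eef_pos: [0.558, 0.0153, 0.1431]
tool_rot: [0.708, -0.038, 0.704, 0.038]
contact_force: [0.6, 0.0, -0.2]
gripper_width: 0.346
```

```bash
python3 - <<'E'
from h import *
go(.4237,.0008,.12,6.2);snap('wrist','w27');crop('wrist','w27c',220,130,420,330,4,1.2)
E
```

```text
t 48.17 pos [0.558  0.0153 0.1431] psi 6.17 w 0.346 | shift units [ 5.600e-01  1.000e-03 -3.379e+00] turn ax total -0.0001 (deg 0.0) rows>=1 | if turned first: [ 5.780e-01  3.000e-03 -3.376e+00]
```

View pics/w27c.png

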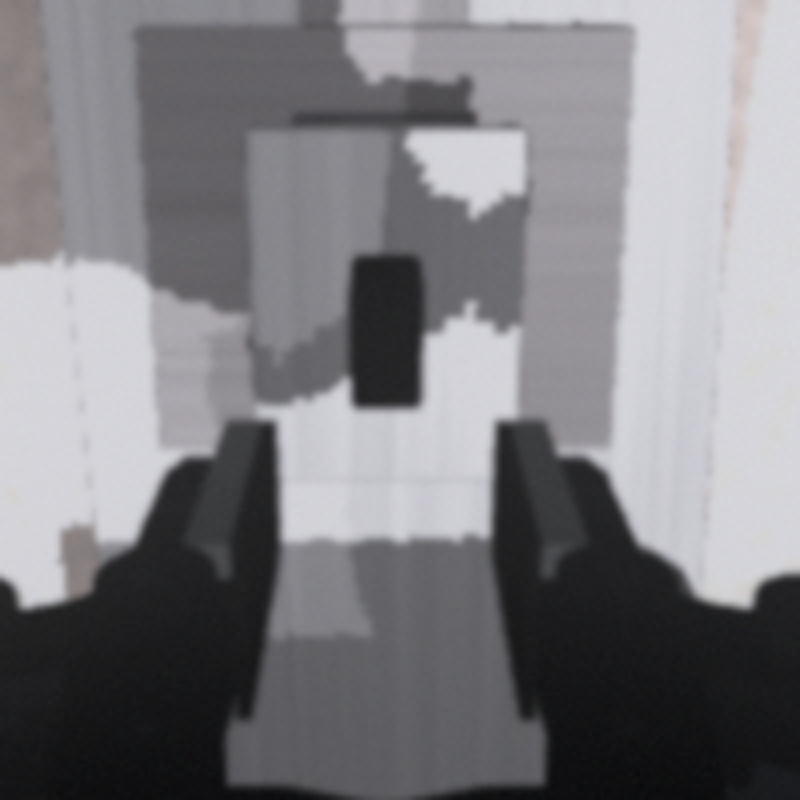

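Request:
step_arm:
  plan:
    - [-0.1, 0, -0.4, 0, 0, 0]
    - [0, 0, -0.7, 0, 0, 0]
    - [0, 0, -0.7, 0, 0, 0]
    - [0, 0, -0.7, 0, 0, 0]
    - [0, 0, -0.7, 0, 0, 0]
    - [0, 0, 0, 0, 0, 0]
    - [0, 0, 0, 0, 0, 0]

```text
t: 49.1
eef_pos: [0.4288, 0.0014, 0.1442]
tool_rot: [0.706, -0.038, 0.706, 0.038]
contact_force: [0.5, 0.8, 0.8]
gripper_width: 0.345
```

```bash
python3 - <<'E'
from h import *
go(.43,.001,.10,6.2);snap('wrist','w28')
E
```

```text
t 49.10 pos [0.4288 0.0014 0.1442] psi 6.19 w 0.345 | shift units [ 1.106 -0.012  0.028] turn ax total -0.0000 (deg 0.0) rows>=1 | if turned first: [ 1.106 -0.012  0.028]
```

View pics/w28.png

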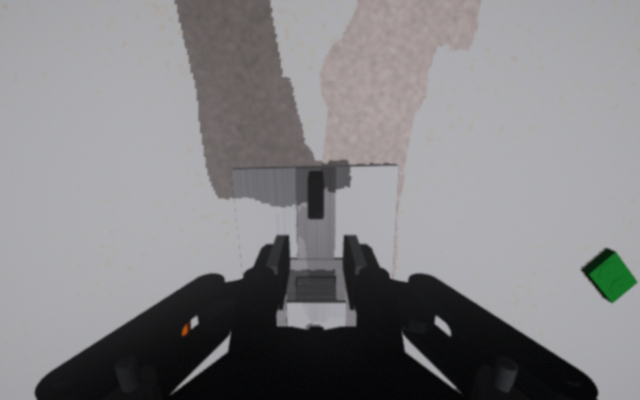

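```bash
python3 - <<'E'
from h import *
im,d,p,q=load('wrist')
for v in [171,219]: print(at_z('wrist',316,v,.06,p,q))
crop('wrist','w28c',220,140,420,300,4,1.4)
E
```

```text
[ 0.39889455 -0.00225685  0.06      ]
[0.44069642 0.00227387 0.06      ]
```

Request:
step_arm:
  plan:
    - [0.4, 0, 0.02, 0, 0, 0]
    - [0.6, 0, 0, 0, 0, 0]
    - [0.6, 0, 0, 0, 0, 0]
    - [0.5, 0, 0, 0, 0, 0]
    - [0.4, 0, 0, 0, 0, 0]
    - [0.3, 0, 0, 0, 0, 0]
    - [0.1, 0, 0, 0, 0, 0]
    - [0, 0, 0, 0, 0, 0]

```text
t: 50.15
eef_pos: [0.4299, 0.0015, 0.0283]
tool_rot: [0.706, -0.038, 0.706, 0.038]
contact_force: [-0.0, -0.2, 0.2]
gripper_width: 0.349
```

```bash
python3 - <<'E'
from h import *
go(.43,.001,.025,6.2);snap('wrist','w29')
E
```

```text
t 50.15 pos [0.4299 0.0015 0.0283] psi 6.18 w 0.349 | shift units [ 0.082 -0.012  0.001] turn ax total -0.0000 (deg 0.0) rows>=1 | if turned first: [ 0.082 -0.012  0.001]
```

View pics/w29.png

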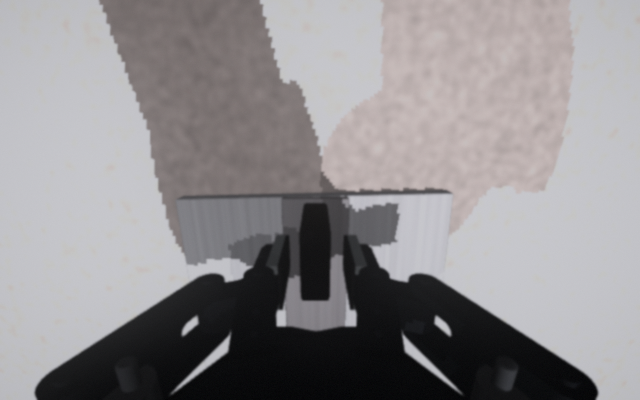

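View pics/w28c.png

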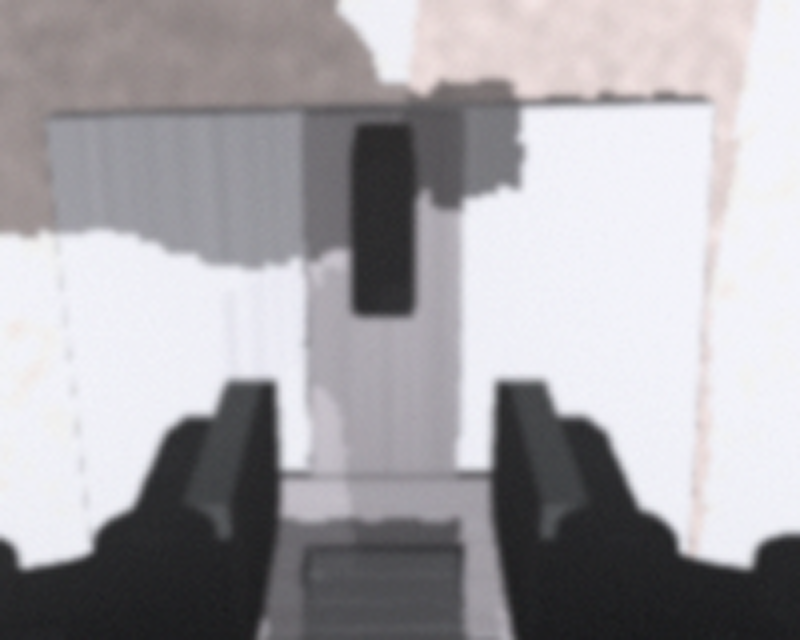

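```bash
python3 - <<'E'
from h import *
im,d,p,q=load('wrist')
import numpy as np
z=np.load('last_wrist.npz')
E
python3 - <<'E'
from h import *
# w28 pose: approx
p=np.array([.4288,.0014,.1442]); q=[0.706,-0.038,0.706,0.038]
q=np.array([.70576,-.0381,.70627,.0382]);
f=lambda x,y:(220+x/4-.4,140+y/4-.4)
L=at_z('wrist',*f(47,114),.01,p,q);Rr=at_z('wrist',*f(712,99),.01,p,q);B=at_z('wrist',*f(695,545),.01,p,q)
e=Rr-L;a=np.arctan2(-e[0],e[1]);print(L.round(4),Rr.round(4),np.linalg.norm(e),np.degrees(a),np.degrees(np.arctan2((B-Rr)[1],(B-Rr)[0])))
m=(L+Rr)/2
a=np.radians(7.3); u=np.array([np.cos(a),np.sin(a),0]);v=np.array([-np.sin(a),np.cos(a),0])
print('front mid',m,'mouth',m+.25*u,'home pile',m+.31*u,'home handle',m+.175*u)
pile=np.array([.5573,.0148,.015]); print('pile in cab frame',(pile-m-.25*u)@u,(pile-m)@v)
im,d,_,_=load('top')
E
```

```text
[ 0.4137 -0.0866  0.01  ] [0.3919 0.0795 0.01  ] 0.16751604607685835 7.490167623353661 8.753388644475525
front mid [ 0.40278316 -0.00357416  0.01      ] mouth [0.65075677 0.02819199 0.01      ] home pile [0.71027044 0.03581587 0.01      ] home handle [0.57636469 0.01866215 0.01      ]
pile in cab frame -0.0944008981878236 -0.0014083950193271304
```

Request:
step_arm:
  plan:
    - [0.06, 0, 0, 0, 0, 0]
    - [0, 0, 0, 0, 0, 0]

```text
t: 50.45
eef_pos: [0.4299, 0.0015, 0.0261]
tool_rot: [0.706, -0.038, 0.706, 0.038]
contact_force: [0.4, 0.2, 0.4]
gripper_width: 0.348
```

Request:
step_arm:
  plan:
    - [0, 0, 0, 0, 0, 0]
    - [0, 0, 0, 0, 0, 0]
    - [0, 0, 0, 0, 0, 0]
    - [0, 0, 0, 0, 0, 0]
  fingers: 1
  force: 60

```text
t: 50.95
eef_pos: [0.4299, 0.0014, 0.0262]
tool_rot: [0.706, -0.038, 0.706, 0.038]
contact_force: [-1.3, -0.2, 6.4]
gripper_width: 0.157
```

```bash
python3 - <<'E'
from h import *
go(.5833,.0196,.0261,7.3);print(bot.get_obs()['contact_force'])
E
```

```text
t 50.95 pos [0.4299 0.0014 0.0262] psi 6.17 w 0.157 | shift units [0.004 0.04  3.862] turn ax total -0.0031 (deg 1.1) rows>=1 | if turned first: [ 3.000e-03 -3.600e-02  3.862e+00]
[-1.32607225 -0.15557175  6.35483363]
```

Request:
step_arm:
  plan:
    - [0, 0, 0.05, -0.0008, 0, 0]
    - [0, -0.01, 0.1, -0.0008, 0, 0]
    - [0, -0.01, 0.15, -0.0008, 0, 0]
    - [0, -0.016, 0.15, -0.0007, 0, 0]
    - [0, 0, 0.1, 0, 0, 0]
    - [0, 0, 0.05, 0, 0, 0]
    - [0, 0, 0, 0, 0, 0]

```text
t: 51.82
eef_pos: [0.4331, 0.0006, 0.0253]
tool_rot: [0.692, -0.045, 0.719, 0.044]
contact_force: [-52.7, 0.5, 78.4]
gripper_width: 0.156
```

```bash
python3 - <<'E'
from h import *
go(.5833,.0196,.0261,7.3);snap('wrist','w30');snap('side','s30');crop('side','s30c',250,140,430,290,4);crop('wrist','w30c',200,120,440,340,3.3,1.3)
E
```

```text
t 51.83 pos [0.4331 0.0006 0.0253] psi 7.21 w 0.156 | shift units [-1.67e-01  1.00e-03  3.78e+00] turn ax total -0.0003 (deg 0.1) rows>=1 | if turned first: [-0.021 -0.006  3.784]
```

View pics/s30c.png

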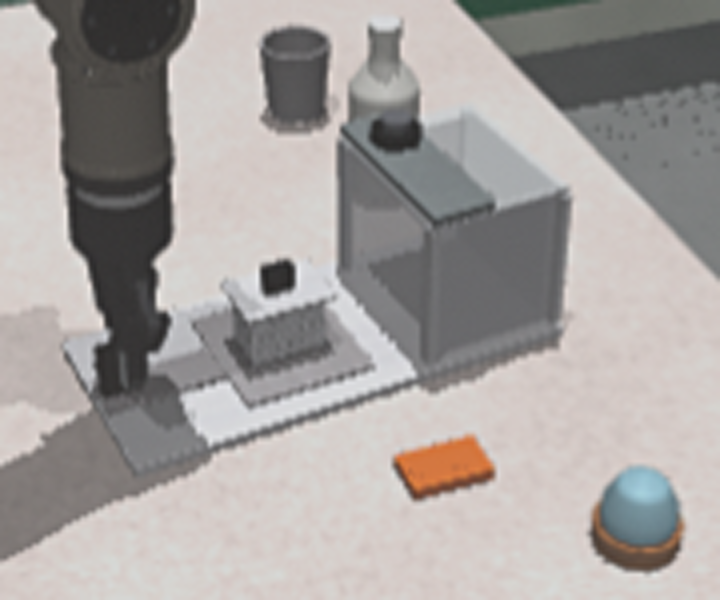

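View pics/w30c.png

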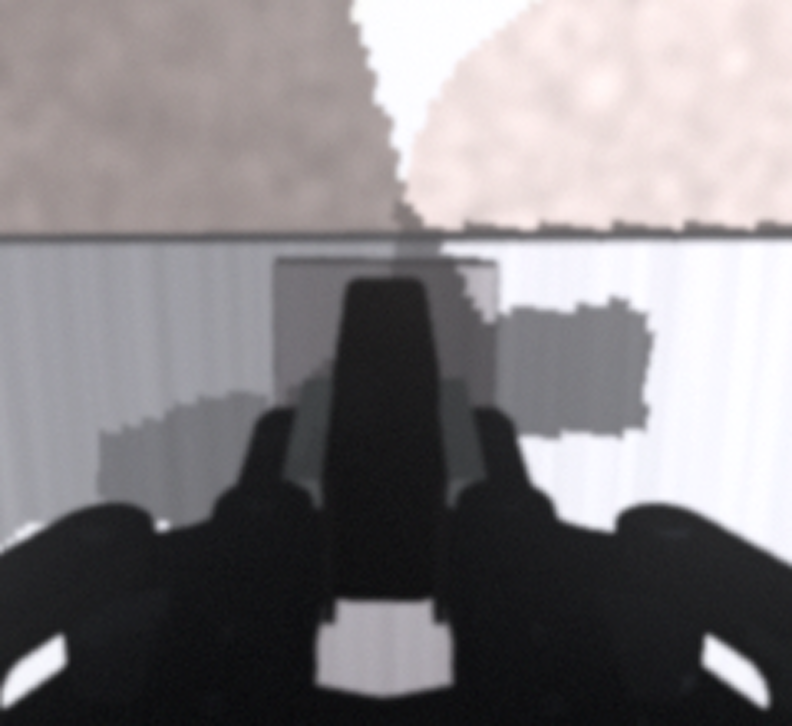

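```bash
python3 - <<'E'
from h import *
o=bot.get_obs(); print(o['q'].round(3),o['joint_torque'].round(1),o['contact_force'],o['torque'],rot(o['tool_rot']).as_matrix().round(3))
E
```

```text
[-0.161  0.445  0.02   2.242 -0.022  0.494  1.573] [ -0.4 -22.3   2.  -36.1   1.1 -16.2   0.2] [-51.30434477  -0.33168825  77.19618139] [-0.15854879 10.714187   -0.27114594] [[-0.038 -0.125  0.991]
 [-0.004  0.992  0.125]
 [-0.999  0.001 -0.038]]
```

Request:
step_arm:
  plan:
    - [0, 0, -0.2, 0, 0, 0]
    - [0, 0, -0.2, 0, 0, 0]
    - [0, 0, 0, 0, 0, 0]

```text
t: 52.3
eef_pos: [0.4337, 0.0002, 0.0253]
tool_rot: [0.703, -0.045, 0.708, 0.045]
contact_force: [-10.8, -0.5, 11.0]
gripper_width: 0.158
```

```bash
python3 - <<'E'
from h import *
go(.5833,.0196,.0261,7.3)
o=bot.get_obs(); print(o['q'].round(3),o['contact_force'].round(1),o['torque'].round(2),rot(o['tool_rot']).as_matrix().round(3)[:,0])
E
```

```text
t 52.30 pos [4.337e-01 2.000e-04 2.530e-02] psi 7.29 w 0.158 | shift units [-0.048  0.006  3.772] turn ax total -0.0000 (deg 0.0) rows>=1 | if turned first: [-0.019  0.006  3.772]
[-0.161  0.434  0.02   2.263 -0.019  0.453  1.572] [-10.8  -0.5  11. ] [-0.27  2.52  0.01] [-0.008 -0.001 -1.   ]
```

Request:
step_arm:
  plan:
    - [-0.025, 0, 0, 0, 0, 0]
    - [0, 0, 0, 0, 0, 0]

```text
t: 52.55
eef_pos: [0.4377, 0.0009, 0.0265]
tool_rot: [0.705, -0.045, 0.706, 0.045]
contact_force: [-0.6, -0.4, -6.3]
gripper_width: 0.152
```

Request:
step_arm:
  plan:
    - [-0.025, 0, 0.05, 0, 0, 0]
    - [0, 0, 0, 0, 0, 0]

```text
t: 52.8
eef_pos: [0.4405, 0.0012, 0.0279]
tool_rot: [0.706, -0.045, 0.705, 0.045]
contact_force: [0.4, 0.5, -7.4]
gripper_width: 0.153
```

Request:
step_arm:
  plan:
    - [0.015, 0, 0, 0, 0, 0]
    - [0.015, 0, 0, 0, 0, 0]
    - [0, 0, 0, 0, 0, 0]

```text
t: 53.18
eef_pos: [0.4402, 0.0012, 0.0268]
tool_rot: [0.706, -0.045, 0.705, 0.045]
contact_force: [-0.4, 1.2, -4.7]
gripper_width: 0.156
```

```bash
python3 - <<'E'
from h import *
go(.5833,.0196,.0265,7.3)
o=bot.get_obs(); print(o['contact_force'].round(1),o['torque'].round(2),rot(o['tool_rot']).as_matrix().round(3)[:,0])
snap('side','s31');crop('side','s31c',250,140,430,290,4)
E
```

```text
t 53.17 pos [0.4402 0.0012 0.0268] psi 7.31 w 0.156 | shift units [1.100e-02 1.000e-03 3.606e+00] turn ax total 0.0000 (deg -0.0) rows>=1 | if turned first: [8.000e-03 2.000e-03 3.606e+00]
[-0.4  1.2 -4.7] [0.01 0.32 0.06] [ 0.001  0.    -1.   ]
```

View pics/s31c.png

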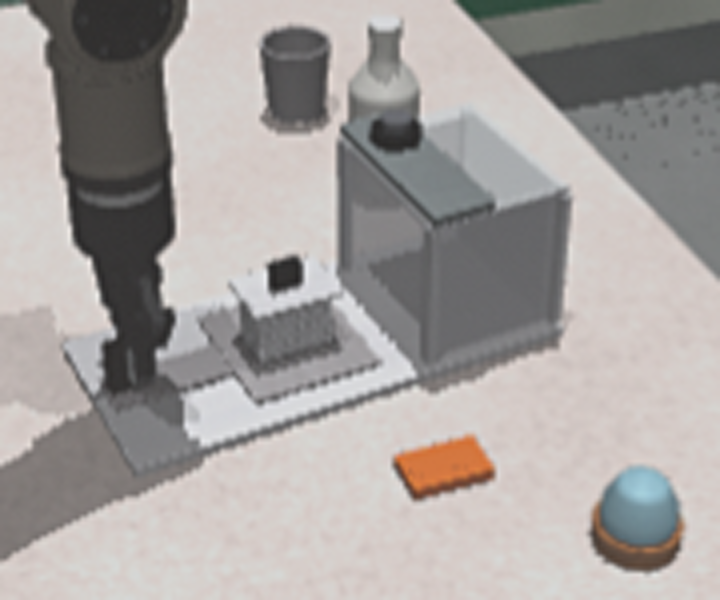

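Request:
step_arm:
  plan:
    - [0.005, 0, 0.05, 0, 0, 0]
    - [0, 0, 0.1, 0, 0, 0]
    - [0, 0, 0.12, 0, 0, 0]
    - [0, 0, 0.12, 0, 0, 0]

```text
t: 53.72
eef_pos: [0.4557, 0.0031, 0.0265]
tool_rot: [0.706, -0.045, 0.706, 0.045]
contact_force: [-3.3, 0.6, -3.5]
gripper_width: 0.154
```

Sliding with ~3 N drag. Continue.

Request:
step_arm:
  plan:
    - [0, 0, 0.12, 0, 0, 0]
    - [0, 0, 0.12, 0, 0, 0]
    - [0, 0, 0.12, 0, 0, 0]
    - [0, 0, 0.05, 0, 0, 0]
    - [0, 0, 0, 0, 0, 0]

```text
t: 54.35
eef_pos: [0.4723, 0.0053, 0.0266]
tool_rot: [0.706, -0.045, 0.705, 0.045]
contact_force: [-0.2, -0.5, -4.0]
gripper_width: 0.155
```

```bash
python3 - <<'E'
from h import *
go(.5833,.0196,.0265,7.3)
print(bot.get_obs()['contact_force'].round(1))
snap('side','s32');crop('side','s32c',250,140,430,290,4)
im,d,o=snap('top','t32');crop('top','t32c',260,100,380,290,3.1,1.8)
E
```

```text
t 54.35 pos [0.4723 0.0053 0.0266] psi 7.30 w 0.155 | shift units [5.000e-03 2.000e-03 2.799e+00] turn ax total 0.0000 (deg -0.0) rows>=1 | if turned first: [2.000e-03 2.000e-03 2.799e+00]
[-0.2 -0.5 -4. ]
```

View pics/s32c.png

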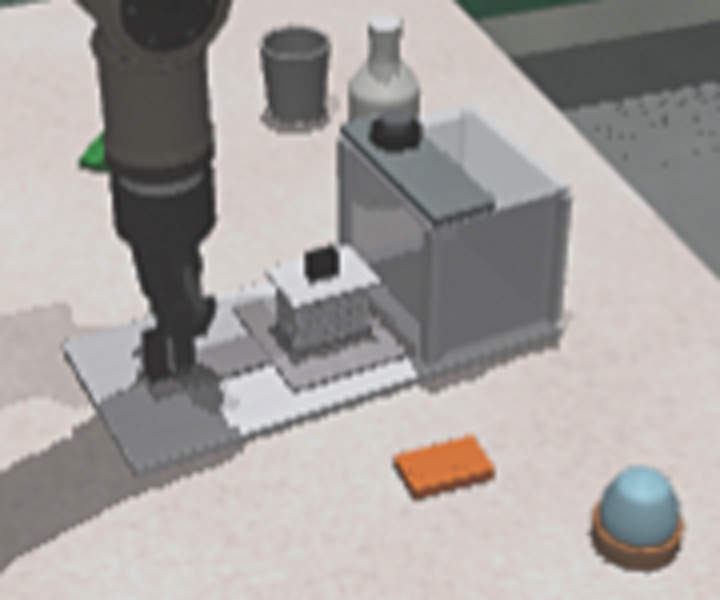

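View pics/t32c.png

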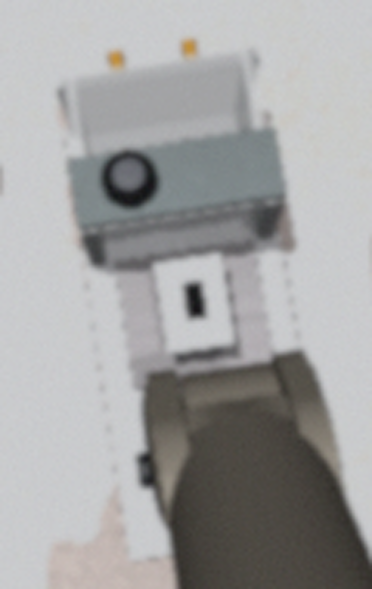

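```bash
python3 - <<'E'
from h import *
snap('wrist','w33');crop('wrist','w33c',140,80,500,320,2.2,1.4)
E
```

```text
(no output)
```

View pics/w33c.png

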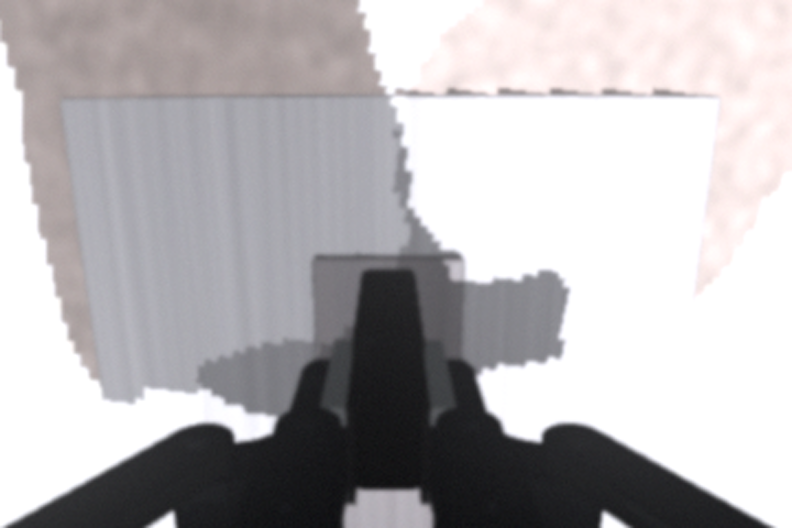

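```bash
python3 - <<'E'
from h import *
im,d,p,q=load('wrist');M=rot(q).as_matrix()
f=lambda x,y:(140+x/2.2-.3,80+y/2.2-.3)
T=lambda c,z:(M.T@(at_z('wrist',*f(*c),z,p,q)-p)*1000).round(1)
for c in [(62,98),(718,97),(100,370),(697,295)]: print('shelf',T(c,.01))
for c in [(313,258),(464,255)]: print('stem',T(c,.015))
for c in [(363,270),(413,270)]: print('handle',T(c,.06))
E
```

```text
shelf [ 16.5 -83.6 -68.9]
shelf [ 16.6  84.1 -69.2]
shelf [ 16.6 -83.6   7.2]
shelf [ 16.6  85.8 -15.8]
stem [ 11.6 -19.9 -27.8]
stem [ 11.6  19.7 -28.7]
handle [-33.4  -4.8 -37.9]
handle [-33.4   4.5 -37.9]
```

Request:
step_arm:
  plan:
    - [0, 0, 0.06, 0, 0, 0]
    - [0, 0, 0.12, 0, 0, 0]
    - [0, 0, 0.12, 0, 0, 0]
    - [0, 0, 0.12, 0, 0, 0]
    - [0, 0, 0.12, 0, 0, 0]
    - [0, 0, 0.12, 0, 0, 0]
    - [0, 0, 0.12, 0, 0, 0]
    - [0, 0, 0.12, 0, 0, 0]

```text
t: 55.5
eef_pos: [0.5076, 0.0098, 0.0265]
tool_rot: [0.706, -0.045, 0.706, 0.045]
contact_force: [-3.8, -1.0, -3.2]
gripper_width: 0.154
```

Request:
step_arm:
  plan:
    - [0, 0, 0.12, 0, 0, 0]
    - [0, 0, 0.12, 0, 0, 0]
    - [0, 0, 0.12, 0, 0, 0]
    - [0, 0, 0.12, 0, 0, 0]
    - [0, 0, 0.12, 0, 0, 0]
    - [0, 0, 0.06, 0, 0, 0]

```text
t: 56.25
eef_pos: [0.5339, 0.0132, 0.0265]
tool_rot: [0.706, -0.045, 0.706, 0.045]
contact_force: [-2.7, -0.8, -2.6]
gripper_width: 0.155
```

```bash
python3 - <<'E'
from h import *
go(.5833,.0196,.0265,7.3)
print(bot.get_obs()['contact_force'].round(1))
E
```

```text
t 56.25 pos [0.5339 0.0132 0.0265] psi 7.30 w 0.155 | shift units [0.    0.002 1.244] turn ax total 0.0000 (deg -0.0) rows>=1 | if turned first: [0.    0.002 1.244]
[-2.7 -0.8 -2.6]
```

Request:
step_arm:
  plan:
    - [0, 0, 0.12, 0, 0, 0]
    - [0, 0, 0.12, 0, 0, 0]
    - [0, 0, 0.12, 0, 0, 0]
    - [0, 0, 0.12, 0, 0, 0]
    - [0, 0, 0.12, 0, 0, 0]
    - [0, 0, 0.12, 0, 0, 0]
    - [0, 0, 0.12, 0, 0, 0]
    - [0, 0, 0.06, 0, 0, 0]

```text
t: 57.25
eef_pos: [0.5696, 0.0178, 0.0265]
tool_rot: [0.706, -0.045, 0.706, 0.045]
contact_force: [-3.0, -0.1, -3.2]
gripper_width: 0.153
```

```bash
python3 - <<'E'
from h import *
go(.5833,.0196,.0265,7.3)
print(bot.get_obs()['contact_force'].round(1))
snap('side','s34');crop('side','s34c',250,140,430,290,4)
snap('top','t34');crop('top','t34c',260,100,380,290,3.1,1.8)
E
```

```text
t 57.25 pos [0.5696 0.0178 0.0265] psi 7.30 w 0.153 | shift units [0.    0.001 0.344] turn ax total 0.0000 (deg -0.0) rows>=1 | if turned first: [-0.     0.001  0.344]
[-3.  -0.1 -3.2]
```

View pics/t34c.png

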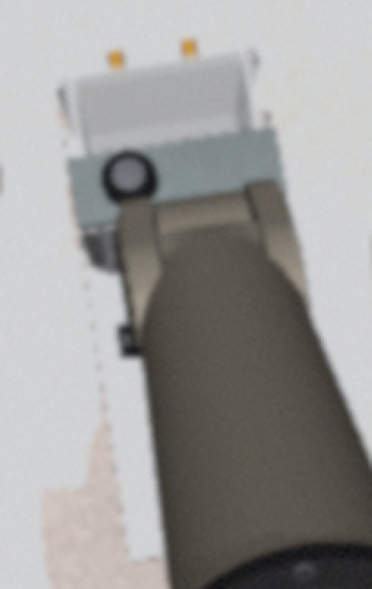

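View pics/s34c.png

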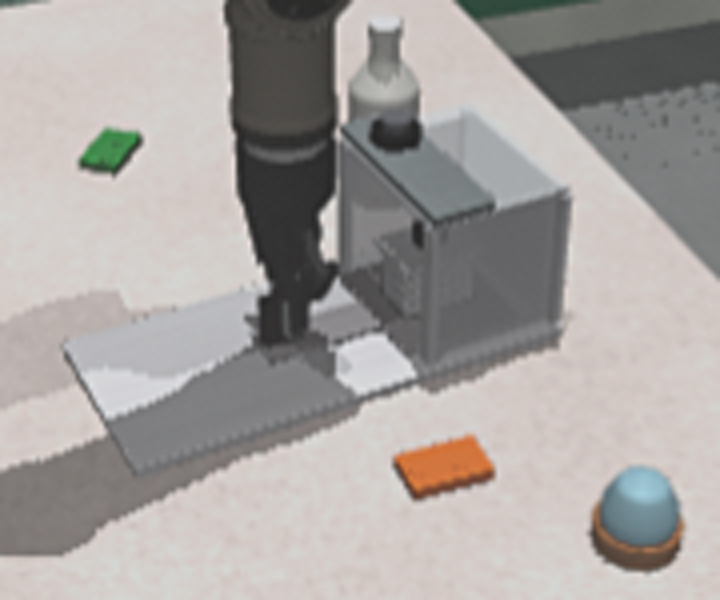

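Request:
step_arm:
  plan:
    - [0, 0, 0.06, 0, 0, 0]
    - [0, 0, 0.06, 0, 0, 0]
    - [0, 0, 0.06, 0, 0, 0]
    - [0, 0, 0.06, 0, 0, 0]
    - [0, 0, 0.03, 0, 0, 0]

```text
t: 57.98
eef_pos: [0.5801, 0.0191, 0.0265]
tool_rot: [0.706, -0.045, 0.706, 0.045]
contact_force: [-3.4, -1.2, -2.0]
gripper_width: 0.154
```

Request:
step_arm:
  plan:
    - [0, 0, 0.03, 0, 0, 0]
    - [0, 0, 0.03, 0, 0, 0]
    - [0, 0, 0.03, 0, 0, 0]

```text
t: 58.35
eef_pos: [0.5835, 0.0195, 0.0265]
tool_rot: [0.706, -0.045, 0.706, 0.045]
contact_force: [-3.3, -0.5, -3.2]
gripper_width: 0.153
```

Request:
step_arm:
  plan:
    - [0, 0, 0.025, 0, 0, 0]
    - [0, 0, 0.025, 0, 0, 0]

```text
t: 58.6
eef_pos: [0.585, 0.0196, 0.0264]
tool_rot: [0.705, -0.045, 0.706, 0.045]
contact_force: [-6.4, -1.1, -1.4]
gripper_width: 0.155
```

Request:
step_arm:
  plan:
    - [0, 0, 0.025, 0, 0, 0]
    - [0, 0, 0.0, 0, 0, 0]

```text
t: 58.85
eef_pos: [0.585, 0.0195, 0.0262]
tool_rot: [0.705, -0.045, 0.707, 0.045]
contact_force: [-7.5, -1.6, 0.4]
gripper_width: 0.155
```

Request:
step_arm:
  plan:
    - [0, 0, 0.025, 0, 0, 0]
    - [0, 0, 0.0, 0, 0, 0]

```text
t: 59.1
eef_pos: [0.585, 0.0193, 0.026]
tool_rot: [0.704, -0.045, 0.707, 0.045]
contact_force: [-11.6, -1.5, 2.3]
gripper_width: 0.155
```

Request:
step_arm:
  plan:
    - [0, 0, -0.06, 0, 0, 0]
    - [0, 0, 0.0, 0, 0, 0]

```text
t: 59.35
eef_pos: [0.5851, 0.0195, 0.0265]
tool_rot: [0.706, -0.045, 0.706, 0.045]
contact_force: [-3.1, -1.5, -3.7]
gripper_width: 0.156
```

Request:
step_arm:
  plan:
    - [0, 0, 0, 0, 0, 0]
    - [0, 0, 0.0, 0, 0, 0]
    - [0, 0, 0.0, 0, 0, 0]
  fingers: 0.3

```text
t: 59.72
eef_pos: [0.5861, 0.02, 0.027]
tool_rot: [0.706, -0.045, 0.705, 0.045]
contact_force: [-0.8, -0.2, 0.2]
gripper_width: 0.35
```

Request:
step_arm:
  plan:
    - [-0.2, 0, 0, 0, 0, 0]
    - [-0.4, 0, 0.0, 0, 0, 0]
    - [-0.6, 0, 0.0, 0, 0, 0]
    - [-0.8, 0, -0.3, 0, 0, 0]
    - [-0.8, 0, -0.4, 0, 0, 0]
    - [-0.8, 0, -0.3, 0, 0, 0]
    - [-0.5, 0, 0, 0, 0, 0]
    - [0, 0, 0, 0, 0, 0]

```text
t: 60.72
eef_pos: [0.5467, 0.0147, 0.1933]
tool_rot: [0.707, -0.045, 0.704, 0.045]
contact_force: [0.7, -1.2, -0.3]
gripper_width: 0.348
```

```bash
python3 - <<'E'
from h import *
go(.5833,.0196,.0265,7.3)
snap('wrist','w35')
snap('side','s35');crop('side','s35c',300,140,430,260,5)
E
```

```text
t 60.73 pos [0.5467 0.0147 0.1933] psi 7.29 w 0.348 | shift units [4.174 0.005 0.901] turn ax total -0.0000 (deg 0.0) rows>=1 | if turned first: [4.169 0.005 0.922]
```

View pics/w35.png

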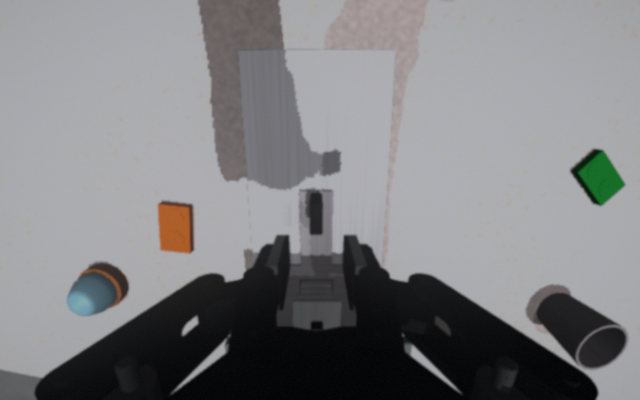

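View pics/s35c.png

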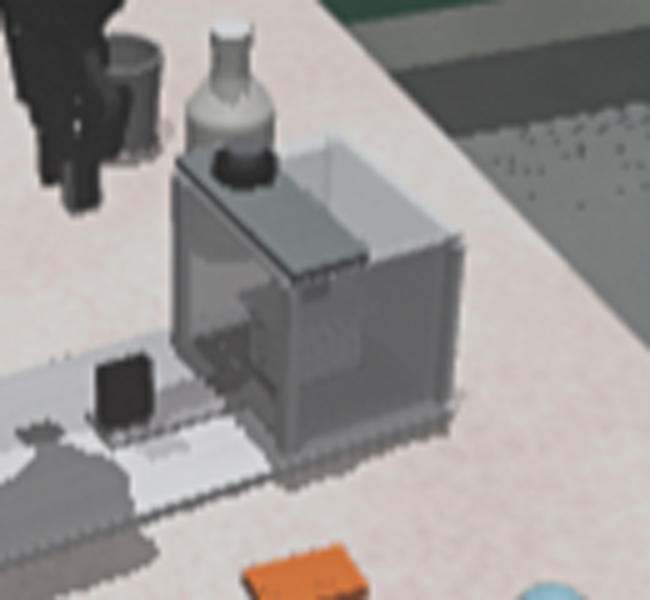

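```bash
python3 - <<'E'
from h import *
crop('wrist','w35c',230,30,410,340,2.5,1.3)
crop('wrist','w35d',280,170,350,340,4,1.8)
E
```

```text
(no output)
```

View pics/w35d.png

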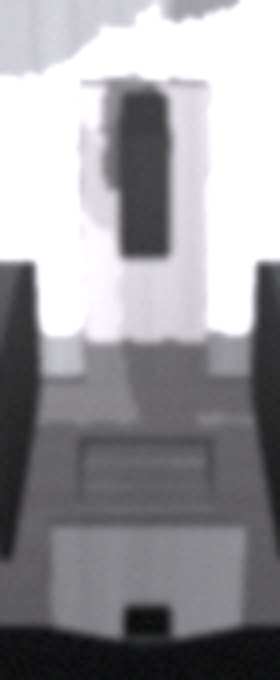

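View pics/w35c.png

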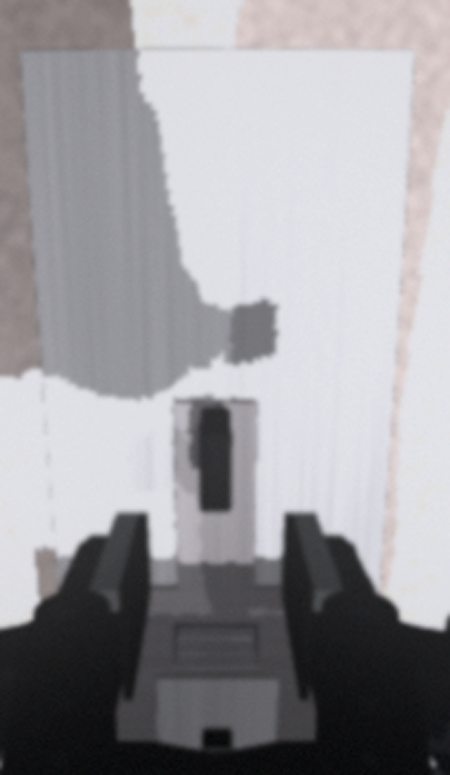

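```bash
python3 - <<'E'
from h import *
im,d,p,q=load('wrist');M=rot(q).as_matrix()
T=lambda u,v,z:(M.T@(at_z('wrist',u,v,z,p,q)-p)*1000).round(1)
a=at_z('wrist',316,49.3,.01,p,q);b=at_z('wrist',316,190.1,.015,p,q);print(a,b,np.linalg.norm((b-a)[:2]))
h0=at_z('wrist',316,170+92/4-.4,.06,p,q);h1=at_z('wrist',316,170+257/4-.4,.06,p,q);print(h0,h1)
# button
im,d,o=snap('top','t36');crop('top','t36c',270,110,370,200,6,1.8)
P=cloud('top',d); print(P[150:166:3,296:308:3].round(3)[:,:,2])
E
```

```text
[ 0.40442519 -0.00396531  0.01      ] [0.55706243 0.01555637 0.015     ] 0.15388055040829987
[0.54836258 0.01449954 0.06      ] [0.59373222 0.02030038 0.06      ]
[[0.163 0.164 0.16  0.163]
 [0.54  0.543 0.545 0.546]
 [0.549 0.552 0.551 0.552]
 [0.553 0.554 0.556 0.556]
 [0.558 0.558 0.558 0.558]
 [0.559 0.562 0.561 0.56 ]]
```

View pics/t36c.png

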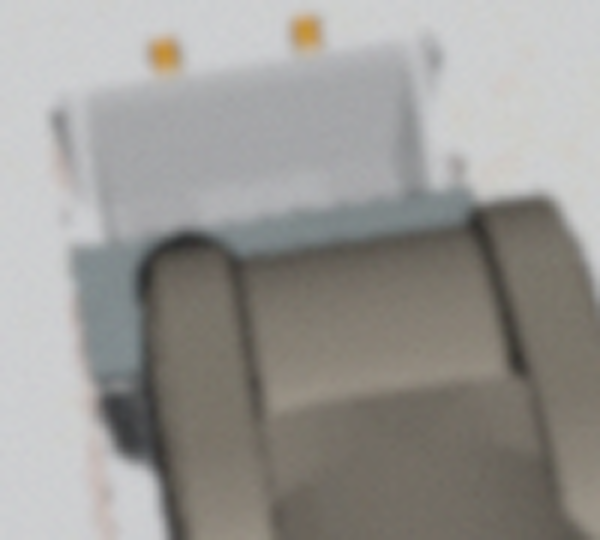

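```bash
python3 - <<'E'
from h import *
im=cv2.imread('pics/t32.png');c=im[140:180,280:330]
cv2.imwrite('pics/bt.png',cv2.resize(np.clip(c*1.8,0,255).astype('uint8'),None,fx=12,fy=12,interpolation=cv2.INTER_CUBIC))
im=cv2.imread('pics/s35.png');c=im[155:185,330:370]
cv2.imwrite('pics/bs.png',cv2.resize(c,None,fx=14,fy=14,interpolation=cv2.INTER_CUBIC))
E
```

```text
(no output)
```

View pics/bt.png

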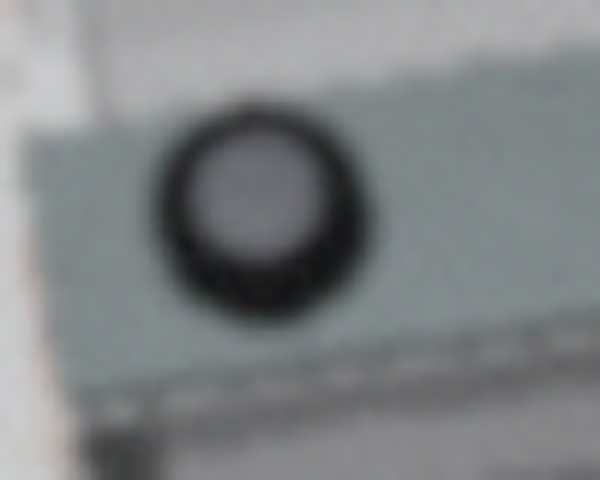

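View pics/bs.png

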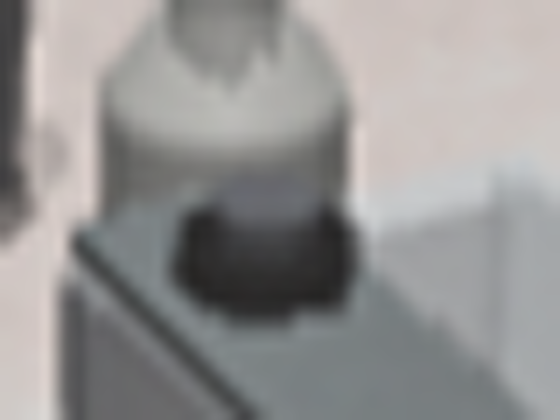

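```bash
python3 - <<'E'
from h import *
o1,d1=ray('top',301.04,155.6);o2,d2=ray('side',348.8,168)
A=np.c_[d1,-d2];s=np.linalg.lstsq(A,o2-o1,rcond=None)[0];print(o1+d1*s[0],o2+d2*s[1])
d=np.load('last_top.npz')['d']
for z in [.16,.165,.17,.175]: print(z,at_z('top',301.04,155.6,z),at_z('side',348.8,168,z))
go(.675,.067,.22,7.3)
E
```

```text
[0.67768289 0.06894063 0.17235634] [0.67848209 0.06875745 0.17257228]
0.16 [0.68112158 0.06937676 0.16      ] [0.6865677 0.0892123 0.16     ]
0.165 [0.67973011 0.06920028 0.165     ] [0.68335205 0.0810774  0.165     ]
0.17 [0.67833864 0.0690238  0.17      ] [0.6801364 0.0729425 0.17     ]
0.175 [0.67694718 0.06884732 0.175     ] [0.67692075 0.0648076  0.175     ]
t 60.88 pos [0.545  0.0146 0.1901] psi 7.30 w 0.350 | shift units [-0.751  0.886  3.391] turn ax total 0.0000 (deg -0.0) rows>=1 | if turned first: [-0.748  0.886  3.391]
```

Request:
step_arm:
  plan:
    - [-0.5, 0, 0, 0, 0, 0]
    - [-0.6, 0.1, 0, 0, 0, 0]
    - [0, 0.2, 0.6, 0, 0, 0]
    - [0, 0.2, 0.7, 0, 0, 0]
    - [0, 0.2, 0.7, 0, 0, 0]
    - [0, 0.2, 0.7, 0, 0, 0]
    - [0, 0, 0, 0, 0, 0]
    - [0, 0, 0, 0, 0, 0]
  fingers: 1
  force: 40

```text
t: 61.88
eef_pos: [0.647, 0.0636, 0.2332]
tool_rot: [0.705, -0.045, 0.707, 0.045]
contact_force: [-0.5, -0.1, 0.3]
gripper_width: -0.002
```

```bash
python3 - <<'E'
from h import *
go(.678,.069,.19,7.3);im,d,o=snap('wrist','w36')
p,q=o['eef_pos'],o['tool_rot']; print(proj('wrist',[.678,.069,.172],p,q)); crop('wrist','w36c',230,100,410,300,4,1.4)
E
```

```text
t 61.88 pos [0.647  0.0636 0.2332] psi 7.29 w -0.002 | shift units [1.079 0.036 0.787] turn ax total -0.0000 (deg 0.0) rows>=1 | if turned first: [1.081 0.036 0.785]
[318.22152237 251.62007092]
```

View pics/w36c.png

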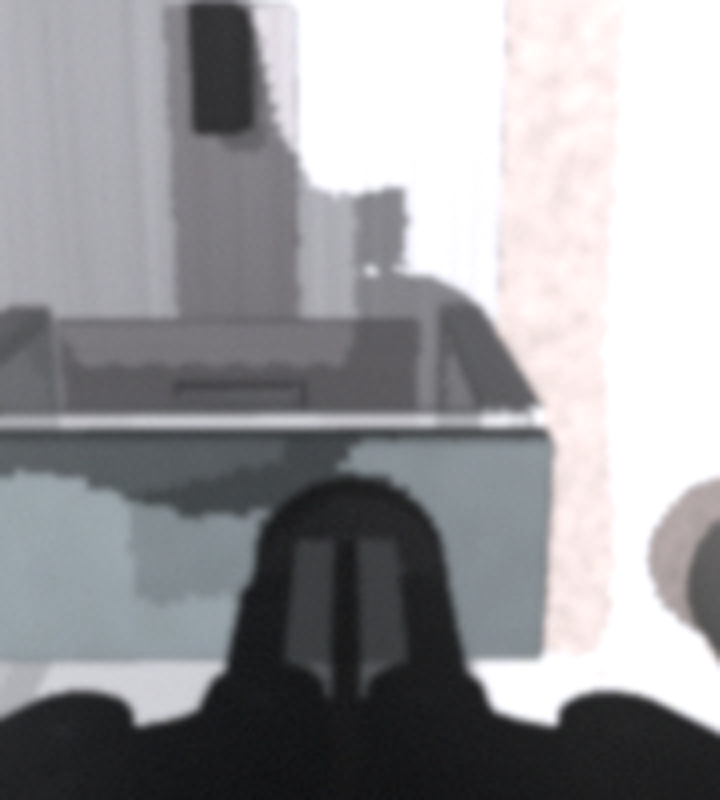

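Request:
step_arm:
  plan:
    - [0, 0.036, 0.4, 0, 0, 0]
    - [0, 0, 0.38, 0, 0, 0]
    - [0.4, 0, 0, 0, 0, 0]
    - [0.5, 0, 0, 0, 0, 0]
    - [0.3, 0, 0, 0, 0, 0]
    - [0, 0, 0, 0, 0, 0]
    - [0, 0, 0, 0, 0, 0]

```text
t: 62.8
eef_pos: [0.6789, 0.0694, 0.1869]
tool_rot: [0.706, -0.045, 0.705, 0.045]
contact_force: [-0.2, 0.1, 0.3]
gripper_width: 0.001
```

```bash
python3 - <<'E'
from h import *
go(.678,.069,.172,7.3);im,d,o=snap('wrist','w37')
crop('wrist','w37c',230,100,410,300,4,1.4);snap('side','s37');crop('side','s37c',310,100,410,200,6)
E
```

```text
t 62.80 pos [0.6789 0.0694 0.1869] psi 7.30 w 0.001 | shift units [ 0.373 -0.008 -0.024] turn ax total -0.0000 (deg 0.0) rows>=1 | if turned first: [ 0.373 -0.008 -0.024]
```

View pics/s37c.png

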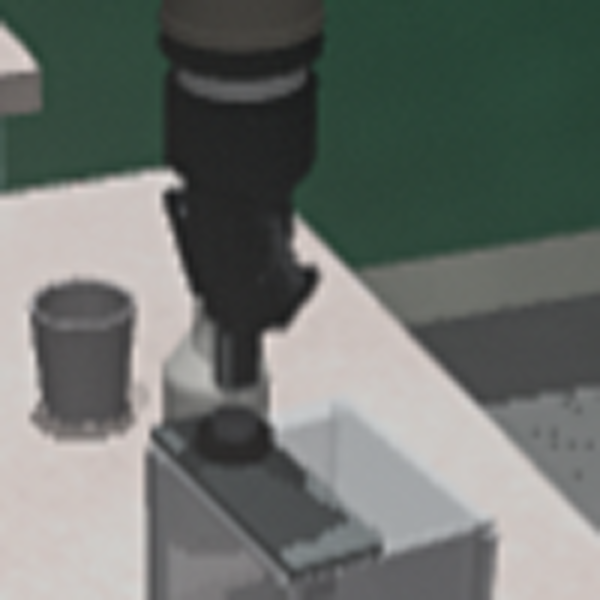

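View pics/w37c.png

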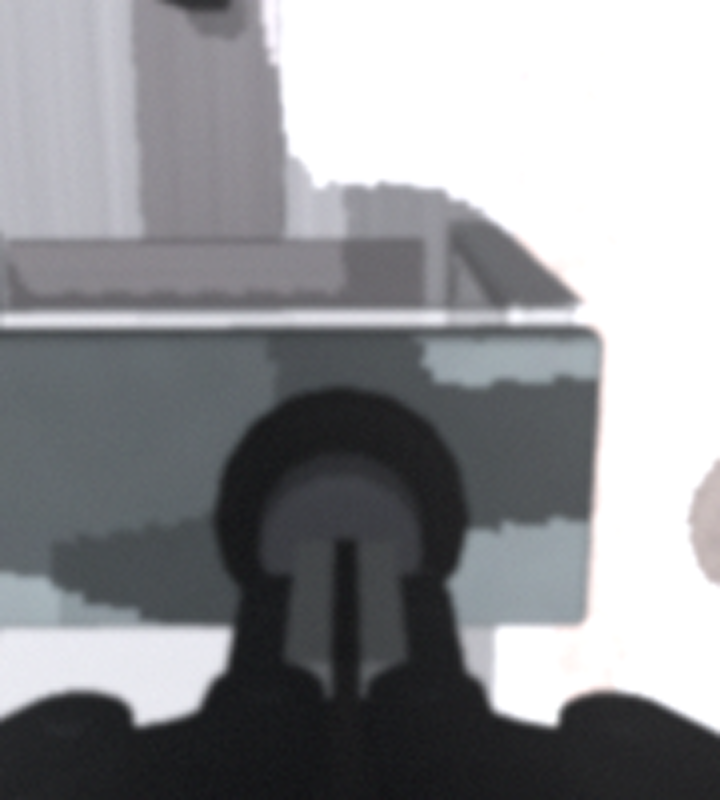

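Fingers sit over the cap (cap centre around crop (342,540)). Press step by step.

Request:
step_arm:
  plan:
    - [0.2, 0, 0, 0, 0, 0]
    - [0.1, 0, 0, 0, 0, 0]
    - [0.05, 0, 0, 0, 0, 0]
    - [0, 0, 0, 0, 0, 0]

```text
t: 63.4
eef_pos: [0.6785, 0.0694, 0.1724]
tool_rot: [0.705, -0.045, 0.706, 0.045]
contact_force: [-1.5, 0.0, 1.3]
gripper_width: -0.001
```

Request:
step_arm:
  plan:
    - [0.05, 0, 0, 0, 0, 0]
    - [0.05, 0, 0, 0, 0, 0]
    - [0, 0, 0, 0, 0, 0]

```text
t: 63.78
eef_pos: [0.6788, 0.0695, 0.1686]
tool_rot: [0.706, -0.045, 0.706, 0.045]
contact_force: [-1.5, -0.0, 3.4]
gripper_width: 0.002
```

Request:
step_arm:
  plan:
    - [0.05, 0, 0, 0, 0, 0]
    - [0.03, 0, 0, 0, 0, 0]
    - [0, 0, 0, 0, 0, 0]

```text
t: 64.15
eef_pos: [0.6789, 0.0695, 0.167]
tool_rot: [0.706, -0.045, 0.705, 0.045]
contact_force: [-6.1, -0.7, 11.6]
gripper_width: -0.003
```

Request:
step_arm:
  plan:
    - [0.03, 0, 0, 0, 0, 0]
    - [0, 0, 0, 0, 0, 0]

```text
t: 64.4
eef_pos: [0.6789, 0.0695, 0.1669]
tool_rot: [0.706, -0.045, 0.705, 0.045]
contact_force: [-7.4, -0.2, 17.7]
gripper_width: -0.0
```

Hard stop reached (fully down, 17 N). Release and go clear.

Request:
step_arm:
  plan:
    - [-0.2, 0, 0, 0, 0, 0]
    - [-0.5, 0, 0, 0, 0, 0]
    - [-0.8, 0, 0, 0, 0, 0]
    - [-0.8, 0, 0, 0, 0, 0]
    - [0, 0, -0.8, 0, 0, 0]
    - [0, 0, -0.9, 0, 0, 0]
    - [0, 0, -0.9, 0, 0, 0]
    - [0, 0, -0.9, 0, 0, 0]

```text
t: 65.4
eef_pos: [0.539, 0.0515, 0.2567]
tool_rot: [0.706, -0.045, 0.705, 0.045]
contact_force: [0.1, 0.6, 0.1]
gripper_width: -0.004
```

Request:
step_arm:
  plan:
    - [0, 0.8, -0.4, 0, 0, 0]
    - [0, 0.9, -0.4, 0, 0, 0]
    - [0, 0.9, -0.4, 0, 0, 0]
    - [0, 0.9, -0.4, 0, 0, 0]
    - [0, 0.9, 0, 0, 0, 0]
    - [0, 0.9, 0, 0, 0, 0]
    - [0, 0, 0, 0, 0, 0]
    - [0, 0, 0, 0, 0, 0]

```text
t: 66.4
eef_pos: [0.4497, 0.2533, 0.2564]
tool_rot: [0.706, -0.045, 0.706, 0.045]
contact_force: [-1.1, -0.8, -0.7]
gripper_width: -0.002
```

```bash
python3 - <<'E'
from h import *
go(.5,.2,.2,7.3);snap('wrist','w38')
snap('side','s38');crop('side','s38c',290,140,430,270,5)
snap('top','t38');crop('top','t38c',260,100,380,290,3.1,1.8)
E
```

```text
t 66.40 pos [0.4497 0.2533 0.2564] psi 7.28 w -0.002 | shift units [ 1.411 -1.48   1.078] turn ax total -0.0001 (deg 0.0) rows>=1 | if turned first: [ 1.41  -1.48   1.078]
```

View pics/s38c.png

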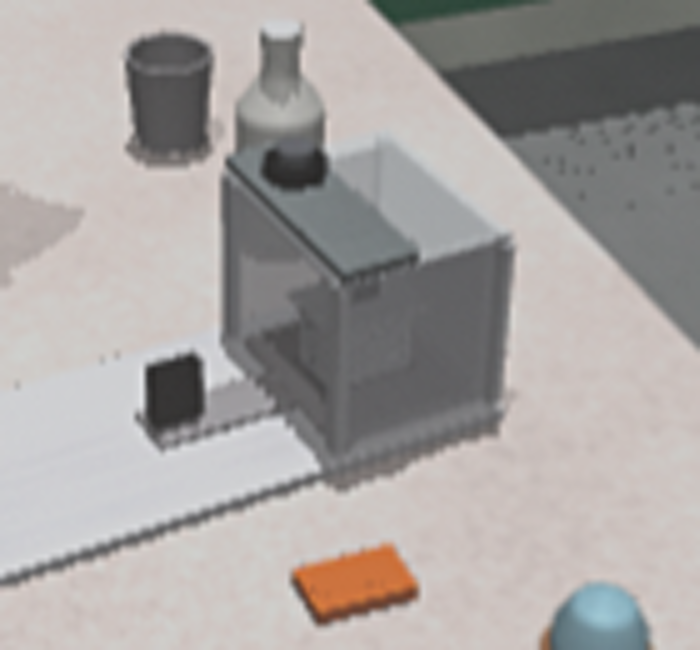

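View pics/t38.png

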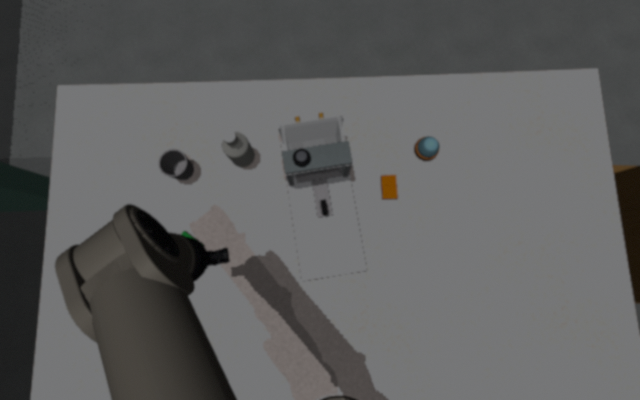

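View pics/t38c.png

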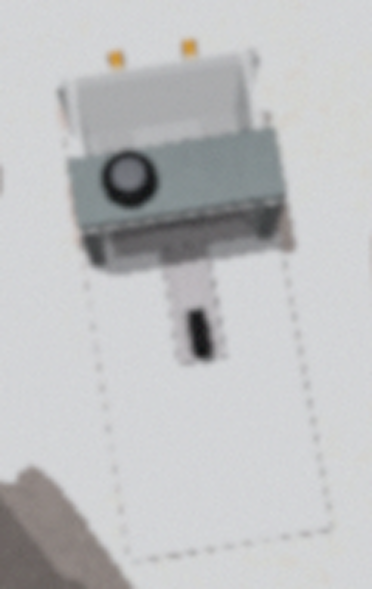

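```bash
python3 - <<'E'
from h import *
print(at_z('top',260+198/3.1-.3,100+322/3.1-.3,.06))
print(bot.get_obs()['t']); bot.hand_in()
E
```

```text
[0.58344093 0.01917633 0.06      ]
66.55
the job is handed in; nothing more can be done
```

The job is done and handed in at about 67 s. I found four carrier plates. They are piled on the tray's mark with the cover on top, bar up; the tray is slid home and the start button has been pressed and released.

**Pile:** After each placing, the plate centres measured within about 1 mm of each other. The top plate was turned about 0.6° from the mark. After the slide I looked at the pile through the mouth only by eye, and the cover still looked square.

**Tray home:** It stopped against resistance at the expected depth. The distance from the shelf's front edge to the tray's stem measured 153.9 mm, against about 153 mm expected. A last look from the top camera put the handle centre at x = 0.583 m. My estimate for home was 0.576 m, so that check is about 7 mm off; I took it as loose pixel reading on a tall handle.

**Button:** It went down about 5–6 mm to a hard stop at about 17 N, and the cap looked up again in the last pictures.

**Bystanders:** The bottle, pad and cup stand where they were, and no loose plates are left on the table.

**One hitch:** At the start of the slide the arm pressed the tray down, and the wrist force rose to about 94 N (limit 120 N). I backed off and let the arm carry a little of the tray's weight. While doing that the handle end, or possibly the whole loaded tray, was lifted 1–2 mm for a moment. From there it slid with about 3 N of drag.

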